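# Lock the connector holders into the harness-board dock

## Robot

A 6-joint arm with a two-finger parallel gripper is mounted at the origin on the work surface. World frame = base frame: x ahead of the robot, y to its left, z up, the work surface at z = 0. Lengths are in m, angles in degrees, forces in N, time in s.
With the tool pointing down it reaches from about 0.325 to 0.85 m from the base axis. Payload 15.5 kg.
Tool frame: the origin (TCP) lies at the very end of the fingers, on their centre line; the grasp point (between the pads) lies 19 mm behind it (env.hold_point_z is the distance from the TCP to the grasp point, in m); z points along the fingers, y is the direction in which the jaws open and shut (so a half turn about z gives the same grasp; the last joint's range is limited). The gripper opens to 91 mm and grips with 3 to 60 N. Pads are 32 mm wide; open, the fingers measure 118 mm over their backs; the gripper's body (76 mm by 178 mm) begins 60 mm behind the grasp point.
Start: joints at [-75.086, 28.281, 77.091, -0, 74.628, -5.472], TCP at [0.218, -0.586, 0.214] pointing down, gripper open.
Joint ranges: [-166.48, 166.48], [-47.26, 123.95], [12.59, 153.08], [-70.14, 250.14], [6.76, 159.57], [-176.63, 176.63]. Speed limits (degrees/s): [108.29, 108.29, 147.25, 172.46, 172.46, 172.46].

## Interface

Orientations are given as a 3x3 rotation matrix whose columns are the frame's x, y, z axes.
In Python, from station import env gives the robot as it stands. The module is installed in compiled form; this text tells all that it offers.
- The arm moves only by the shell command python3 -m crank 'ROWS'. ROWS is JSON, a list of rows, each a list of 5 numbers: the shift along the tool's x, y, z in units of 30 mm (1.0 is 30 mm), then the turn about the tool's z in rad, then the gripper command: -1 is fully open, 1 is shut, values between are in proportion. A call has exactly 10 rows; each row is the pose to reach, as a shift and turn from the pose measured when the call began, along the tool's axes at that moment; what a row does not reach only later rows make up. A row lasts 1/10 s, in which the tool goes at most 50 mm and 8.59 degrees, less where a joint would pass 70% of its speed; a pose out of reach is approached as far as the arm can. A call with a gripper value outside its range is refused whole. The fingers move at their own pace and stop on an object; the grip force is fixed at half the most. Time passes only in rows, so rows that repeat a pose let the fingers close, or fill a call up. It gives the time, the measured TCP pose, the force and the opening at its end, in the units of the state.
- env.sense(): the state, without advancing time (a new reading comes with each control period).
- env.grab_frame(name): name is "scene" or "top"; returns a dict with "color" (384x512x3 uint8, blue, green, red), "depth" (384x512 float32, m along the optical axis (not along the pixel's ray), 0 where there is no reading), "fov_y" (degrees; the focal length in pixels is half the picture's height over the tangent of half this angle, whatever the lens; pixels are square), "cx", "cy" (the principal point, pixels), "R" (3x3) and "t" (3): a world point X has camera coordinates R X + t. Camera axes: x right, y down, z forward; pixel columns grow to the right and rows downward; lengths in m; the calibration is good to about 2 mm. A picture is of the moment at which its call begins.
- env.finish_job(): hands the job in, once; it reports no verdict.
The state is a dict: "time": time; "joint_pos": joint angles; "joint_vel": joint speeds; "joint_torque": joint torques, N m; "ee_pos": TCP position; "tool_rot": TCP orientation; "ft_force": force on the tool from outside, world axes, zero at the start; "ft_torque": the same for the moment, N m; "finger_gap": finger opening in m.
Only numpy, scipy, OpenCV 4.12 (cv2) and the standard library are available. Lean on these libraries where they do the work, as an engineer would, in place of code of your own. Each camera call takes 0.05 s, during which the arm holds its last target. There are 200 camera calls.

## Task

Load every connector holder lying on the board into a bay of its own in the clamping dock, and set one wooden wedge from the rack beside each, in the slot between the holder and the sloped wall. Snap the tapping bar forward out of its sprung clip and tap each of those wedges down with it (never drive them with the gripper) until it is home and its holder is locked tight against the rubber pad. Then stand the bar, head down, in the tool caddy; leave the other things on the board where they are.

Things in the scene. Friction and masses are not known exactly. Their poses are not given: they have to be found in the camera images.
- dock: Fixed aluminium dock 128 (x) x 262 (y) x 60 mm, z up, three bays 85 mm apart along y. Origin under its centre; bay floor at z = 10 mm. On the -x side a wall whose inner face leans out 1 in 6: x = -26 mm at the floor, -34.3 mm at its top (z = 60 mm). On +x a 50 mm high back wall behind sprung rubber pads (pad face at x = +30 mm). Dividers 30 mm above the floor leave bays 68 mm wide (y).
- bay1 (a point): Point on the floor of bay 1 (the one at +y), at x = 5 mm on the dock: where a holder's origin lies when it is centred and just touches the unpressed pad. Axes as the dock's. Two dark ribs on the sloped wall (faces 2.5 mm short of such a holder; ribs and pad have sloped lead-ins on top) leave between them a slot 42 mm wide in y, for the wedge, centred on this point's y.
- bay2 (a point): Point on the floor of bay 2 (the middle one), at x = 5 mm on the dock: where a holder's origin lies when it is centred and just touches the unpressed pad. Axes as the dock's. Two dark ribs on the sloped wall (faces 2.5 mm short of such a holder; ribs and pad have sloped lead-ins on top) leave between them a slot 42 mm wide in y, for the wedge, centred on this point's y.
- bay3 (a point): Point on the floor of bay 3 (the one at -y), at x = 5 mm on the dock: where a holder's origin lies when it is centred and just touches the unpressed pad. Axes as the dock's. Two dark ribs on the sloped wall (faces 2.5 mm short of such a holder; ribs and pad have sloped lead-ins on top) leave between them a slot 42 mm wide in y, for the wedge, centred on this point's y.
- pad1 (a joint): How far the sprung rubber pad of bay 1 is pushed back, m: 0 at rest, 0.004 with the wedge fully home, 0.007 at its stop. About 4 N to start moving it, rising by 0.9 N per mm.
- pad2 (a joint): How far the sprung rubber pad of bay 2 is pushed back, m: 0 at rest, 0.004 with the wedge fully home, 0.007 at its stop. About 4 N to start moving it, rising by 0.9 N per mm.
- pad3 (a joint): How far the sprung rubber pad of bay 3 is pushed back, m: 0 at rest, 0.004 with the wedge fully home, 0.007 at its stop. About 4 N to start moving it, rising by 0.9 N per mm.
- holder1: Loose connector holder, 0.2 kg (may be absent): grey block 50 (x) x 60 (y) x 45 mm high with a black connector shell on top to hold it by, 30 (x) x 34 (y) mm, from 45 to 77 mm height. Origin at the centre of its underside, z up. Alike after a half turn; all holders are alike, any may go into any bay, its x axis along the dock's x.
- holder2: Loose connector holder, 0.2 kg (may be absent): grey block 50 (x) x 60 (y) x 45 mm high with a black connector shell on top to hold it by, 30 (x) x 34 (y) mm, from 45 to 77 mm height. Origin at the centre of its underside, z up. Alike after a half turn; all holders are alike, any may go into any bay, its x axis along the dock's x.
- holder3: Loose connector holder, 0.2 kg (may be absent): grey block 50 (x) x 60 (y) x 45 mm high with a black connector shell on top to hold it by, 30 (x) x 34 (y) mm, from 45 to 77 mm height. Origin at the centre of its underside, z up. Alike after a half turn; all holders are alike, any may go into any bay, its x axis along the dock's x.
- wedge1: Wooden wedge, 85 mm tall, 36 wide (y), tip down in the rack. Origin: bottom of its round 10 mm tip, z up. Upright +x face (x = +5 mm) goes to the holder, -x face (slope 1 in 6) to the sloped wall; above 66 mm a straight head, x = -16 to +5 mm. Set loosely in a bay its tip stops 24 to 32 mm above the bay floor; home: within 2 mm of it. Driving: 6 to 12 N; holds by friction. All alike.
- wedge2: Wooden wedge, 85 mm tall, 36 wide (y), tip down in the rack. Origin: bottom of its round 10 mm tip, z up. Upright +x face (x = +5 mm) goes to the holder, -x face (slope 1 in 6) to the sloped wall; above 66 mm a straight head, x = -16 to +5 mm. Set loosely in a bay its tip stops 24 to 32 mm above the bay floor; home: within 2 mm of it. Driving: 6 to 12 N; holds by friction. All alike.
- wedge3: Wooden wedge, 85 mm tall, 36 wide (y), tip down in the rack. Origin: bottom of its round 10 mm tip, z up. Upright +x face (x = +5 mm) goes to the holder, -x face (slope 1 in 6) to the sloped wall; above 66 mm a straight head, x = -16 to +5 mm. Set loosely in a bay its tip stops 24 to 32 mm above the bay floor; home: within 2 mm of it. Driving: 6 to 12 N; holds by friction. All alike.
- rack: Fixed plywood rack 155 (x) x 64 (y) x 45 mm with three pockets in a row along its x, 45 mm apart, 35 mm deep (pocket floor at z = 10 mm), each holding one wedge with its axes parallel to the rack's. Origin under its centre. Wedges not needed may stay here.
- clip: Fixed clip stand: base plate 95 x 75 x 8 mm, a grey upright 98 mm high behind the bar (+x), and a sprung two-jaw C-clip round the bar's handle from 65 to 91 mm height, open towards the stand's -x. Origin under the bar's axis, z up. The bar comes out along -x with a pull of 5 to 15 N and is free after 30 mm; it cannot be lifted out, as its head is under the jaws.
- bar: Tapping bar, 0.25 kg, 160 mm long, standing upright in the clip on its base plate: white round head 36 mm in diameter and 45 mm long at the bottom, then a round wooden handle 24 mm in diameter. Origin at the centre of the flat lower end, z towards the handle. Hold it by the top of the handle, tap with the flat lower end.
- caddy: Fixed square tool caddy, open on top, 100 x 100 x 80 mm, walls and floor 5 mm thick. Origin under its centre.
- tape: Bystander: roll of black tape, 96 mm in diameter, lying flat.
- driver: Bystander: screwdriver lying on the board.
- plug: Bystander: black round plug, 44 mm in diameter, 50 mm tall.
- cleaner: Bystander: white can, 60 mm in diameter, 170 mm tall.
- spanner: Bystander: steel spanner lying on the board.
Things that resemble listed ones, but are neither listed nor needed, are in the scene too. What is shaped like the bar but green is not meant.

How it is judged (in metres and radians):
On the way, in this order (a step that is already met when the one before it is completed fails the run):
1. the tapping bar is out of the clip (distance between bar and clip above 0.06 m), for 0.2 s.
2. every holder present is locked in a bay, pressed at least 2.8 mm into the pad by its wedge (((x of holder1 in the frame of bay1 between 0.0028 and 0.01 m and y of holder1 in the frame of bay1 between -0.01 and 0.01 m and z of holder1 in the frame of bay1 below 0.005 m and angle between the x axis of holder1 and the x axis of bay1, either way round below 0.1 rad) or (x of holder1 in the frame of bay2 between 0.0028 and 0.01 m and y of holder1 in the frame of bay2 between -0.01 and 0.01 m and z of holder1 in the frame of bay2 below 0.005 m and angle between the x axis of holder1 and the x axis of bay2, either way round below 0.1 rad) or (x of holder1 in the frame of bay3 between 0.0028 and 0.01 m and y of holder1 in the frame of bay3 between -0.01 and 0.01 m and z of holder1 in the frame of bay3 below 0.005 m and angle between the x axis of holder1 and the x axis of bay3, either way round below 0.1 rad)) and ((x of holder2 in the frame of bay1 between 0.0028 and 0.01 m and y of holder2 in the frame of bay1 between -0.01 and 0.01 m and z of holder2 in the frame of bay1 below 0.005 m and angle between the x axis of holder2 and the x axis of bay1, either way round below 0.1 rad) or (x of holder2 in the frame of bay2 between 0.0028 and 0.01 m and y of holder2 in the frame of bay2 between -0.01 and 0.01 m and z of holder2 in the frame of bay2 below 0.005 m and angle between the x axis of holder2 and the x axis of bay2, either way round below 0.1 rad) or (x of holder2 in the frame of bay3 between 0.0028 and 0.01 m and y of holder2 in the frame of bay3 between -0.01 and 0.01 m and z of holder2 in the frame of bay3 below 0.005 m and angle between the x axis of holder2 and the x axis of bay3, either way round below 0.1 rad)) and ((x of holder3 in the frame of bay1 between 0.0028 and 0.01 m and y of holder3 in the frame of bay1 between -0.01 and 0.01 m and z of holder3 in the frame of bay1 below 0.005 m and angle between the x axis of holder3 and the x axis of bay1, either way round below 0.1 rad) or (x of holder3 in the frame of bay2 between 0.0028 and 0.01 m and y of holder3 in the frame of bay2 between -0.01 and 0.01 m and z of holder3 in the frame of bay2 below 0.005 m and angle between the x axis of holder3 and the x axis of bay2, either way round below 0.1 rad) or (x of holder3 in the frame of bay3 between 0.0028 and 0.01 m and y of holder3 in the frame of bay3 between -0.01 and 0.01 m and z of holder3 in the frame of bay3 below 0.005 m and angle between the x axis of holder3 and the x axis of bay3, either way round below 0.1 rad))), for 0.2 s.
At the end, for the whole second after the job is handed in: Every holder present sits on the floor of a bay, within 10 mm of its middle, square to the dock within 0.1 rad, and is held pressed 2.8 mm or more into the rubber pad by a wedge; the tapping bar stands head down in the caddy, at rest (all of step 2 and x of bar in the frame of caddy between -0.045 and 0.045 m and y of bar in the frame of caddy between -0.045 and 0.045 m and z of bar in the frame of caddy below 0.025 m and angle between bar's own z axis and vertical below 0.65 rad and linear speed of bar below 0.02 m/s); the robot touches nothing.
It fails at once if a wedge is driven with the gripper's fingers (fingers touch it while its bay's pad is pushed back over 2.8 mm) ((value of joint pad1 above 0.0028 m and horizontal distance between wedge1 and bay1 below 0.05 m and contact force between the fingers and wedge1 above 2 N) or (value of joint pad1 above 0.0028 m and horizontal distance between wedge2 and bay1 below 0.05 m and contact force between the fingers and wedge2 above 2 N) or (value of joint pad1 above 0.0028 m and horizontal distance between wedge3 and bay1 below 0.05 m and contact force between the fingers and wedge3 above 2 N) or (value of joint pad2 above 0.0028 m and horizontal distance between wedge1 and bay2 below 0.05 m and contact force between the fingers and wedge1 above 2 N) or (value of joint pad2 above 0.0028 m and horizontal distance between wedge2 and bay2 below 0.05 m and contact force between the fingers and wedge2 above 2 N) or (value of joint pad2 above 0.0028 m and horizontal distance between wedge3 and bay2 below 0.05 m and contact force between the fingers and wedge3 above 2 N) or (value of joint pad3 above 0.0028 m and horizontal distance between wedge1 and bay3 below 0.05 m and contact force between the fingers and wedge1 above 2 N) or (value of joint pad3 above 0.0028 m and horizontal distance between wedge2 and bay3 below 0.05 m and contact force between the fingers and wedge2 above 2 N) or (value of joint pad3 above 0.0028 m and horizontal distance between wedge3 and bay3 below 0.05 m and contact force between the fingers and wedge3 above 2 N)).
It fails at once if a bystander is moved more than 40 mm (distance of any of tape, driver, plug, cleaner, spanner from where it was at the start of the episode above 0.04 m).
Of holder1, holder2, holder3 only 2 to 3 are there at a start; the rules pass over those that are not, and their reading is None.
At some moment in a run one of holder1, holder2, holder3 may be knocked a few centimetres aside while the robot is not near it.
It also fails if it takes over 210 s, if anything falls off the work surface, if the arm or the gripper's body presses on something with over 40 N, if the wrist force passes 120 N, or if a joint passes its speed limit or range.

## Working session

There is one attempt and no reset: what is moved stays moved. The work goes in short steps, Python scripts to look and compute and a shell command to move; the robot and the scene stay as the last step left them, time stands still between calls to the robot, and variables do not carry over. Pictures are saved under pics/ and viewed, and the job is handed in when it is done.

```bash
mkdir -p pics; cat > h.py <<'E'
import numpy as np, cv2
from station import env
def grab(n,tag):
    f=env.grab_frame(n); np.savez(f'pics/{tag}.npz',**f); cv2.imwrite(f'pics/{tag}.png',f['color']); return f
def load(tag): return dict(np.load(f'pics/{tag}.npz'))
def foc(f): return f['color'].shape[0]/2/np.tan(np.radians(float(f['fov_y']))/2)
def cloud(f):
    d=f['depth']; F=foc(f); v,u=np.mgrid[:d.shape[0],:d.shape[1]]
    P=np.stack([(u-f['cx'])/F*d,(v-f['cy'])/F*d,d],-1)
    return (P-f['t'])@f['R']
def px(f,u,v,r=1):
    W=cloud(f)[v-r:v+r+1,u-r:u+r+1].reshape(-1,3); return np.median(W,0)
def proj(f,X):
    c=f['R']@np.asarray(X)+f['t']; return c[:2]/c[2]*foc(f)+[f['cx'],f['cy']]
def crop(f,u0,v0,u1,v1,tag,s=4):
    cv2.imwrite(f'pics/{tag}.png',cv2.resize(f['color'][v0:v1,u0:u1],None,fx=s,fy=s,interpolation=cv2.INTER_CUBIC))
E
python3 - <<'E'
from h import *
np.set_printoptions(precision=3,suppress=True)
for n in('scene','top'):
    f=grab(n,n+'0'); print(n,f['fov_y'],f['cx'],f['cy'],f['R'],f['t'],-f['R'].T@f['t'])
    cv2.imwrite(f'pics/{n}0b.png',cv2.resize(f['color'],(800,600)))
s=env.sense();print(s,env.hold_point_z)
E
```

```text
scene 56.60863759592816 261.9880807216245 188.3698314852594 [[ 0.234  0.972 -0.015]
 [ 0.815 -0.205 -0.541]
 [-0.529  0.114 -0.841]] [-0.096 -0.418  1.327] [ 1.066 -0.144  0.888]
top 53.82610244163195 256.46806785885315 184.9736756000574 [[-0.005 -1.    -0.002]
 [-0.977  0.005 -0.215]
 [ 0.215  0.001 -0.977]] [-0.052  0.531  1.264] [ 0.247 -0.055  1.349]
{'time': 0.1, 'joint_pos': array([-75.089,  28.312,  77.122,   0.001,  74.627,  -5.472]), 'joint_vel': array([-0.038, -0.061, -0.086,  0.054, -0.075,  0.01 ]), 'joint_torque': array([  0.002, -88.025, -38.254,   0.071,   0.048,  -0.   ]), 'ee_pos': array([ 0.218, -0.586,  0.213]), 'tool_rot': array([[ 0.937,  0.348, -0.   ],
       [ 0.348, -0.937,  0.001],
       [ 0.   , -0.001, -1.   ]]), 'ft_force': array([ 0.556, -0.688,  1.17 ]), 'ft_torque': array([ 0.036, -0.046, -0.014]), 'finger_gap': 0.0911914288321645} 0.0188
```

View pics/scene0b.png

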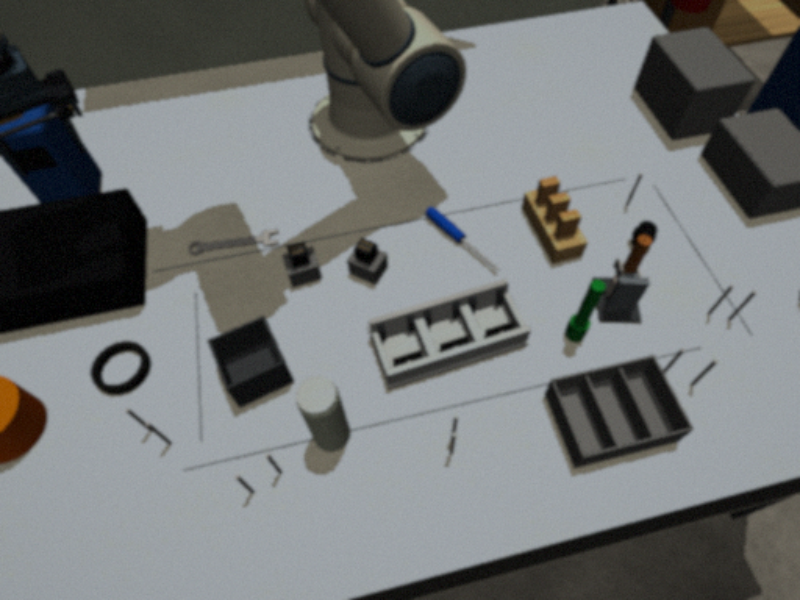

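View pics/top0b.png

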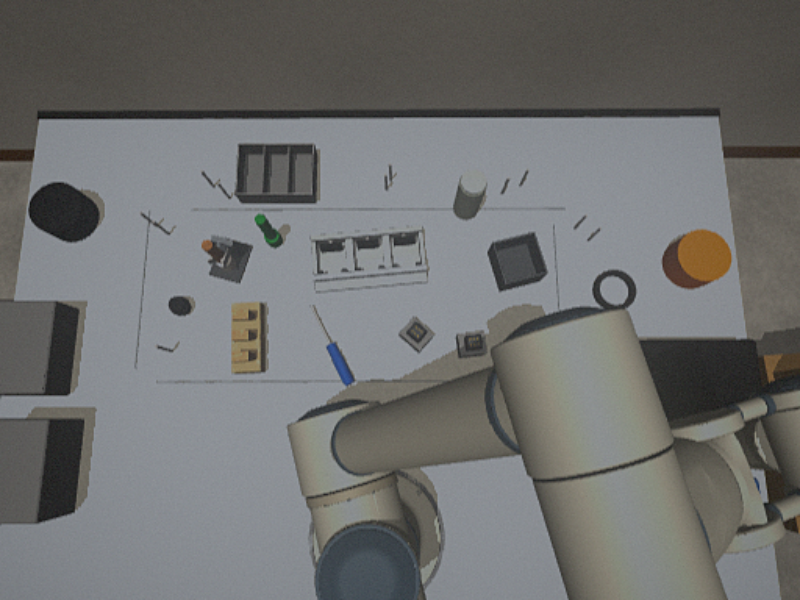

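The pictures show two holders, at scene px (302,262) and (367,260) in the 800-wide image. The dock is at (447,335), rack (555,225), clip with wooden bar (635,265), green decoy (587,312), caddy (250,360) and cleaner (325,412). Next I'll build orthographic height maps from the depth.

```bash
cat >> h.py <<'E'
def ortho(f,x0,x1,y0,y1,tag,res=0.001,zmin=0.006,zmax=0.3,s=1,color=True):
    """top-down map: rows = x decreasing (far up), cols = y decreasing (left=+y). max-z per cell"""
    W=cloud(f); ok=(f['depth']>0); P=W[ok]; C=f['color'][ok]
    m=(P[:,0]>x0)&(P[:,0]<x1)&(P[:,1]>y0)&(P[:,1]<y1)&(P[:,2]<zmax); P=P[m];C=C[m]
    o=np.argsort(P[:,2]);P=P[o];C=C[o]
    H=int((x1-x0)/res);Wd=int((y1-y0)/res)
    r=np.clip(((x1-P[:,0])/res).astype(int),0,H-1);c=np.clip(((y1-P[:,1])/res).astype(int),0,Wd-1)
    Z=np.full((H,Wd),np.nan);Z[r,c]=P[:,2]
    im=np.zeros((H,Wd,3),np.uint8)
    if color: im[r,c]=C
    else: im[r,c]=cv2.applyColorMap(np.clip(P[:,2:]/0.1*255,0,255).astype(np.uint8),cv2.COLORMAP_JET)[:,0]
    cv2.imwrite(f'pics/{tag}.png',cv2.resize(im,None,fx=s,fy=s,interpolation=cv2.INTER_NEAREST)); return Z
E
python3 - <<'E'
from h import *
for n in('scene','top'):
    f=load(n+'0'); d=f['depth']; print((d>0).mean())
    ortho(f,0.25,0.85,-0.45,0.35,n+'_o',res=0.002,s=2,color=False)
    W=cloud(f); 
    P=W[(d>0)&(np.abs(W[...,2])<0.02)]; print(np.median(P[:,2]),P[:,2].std())
E
```

```text
0.9960734049479166
0.0010872541551541373 0.003173086654275916
0.996124267578125
0.0007157310070598835 0.004212655466602726
```

View pics/scene_o.png

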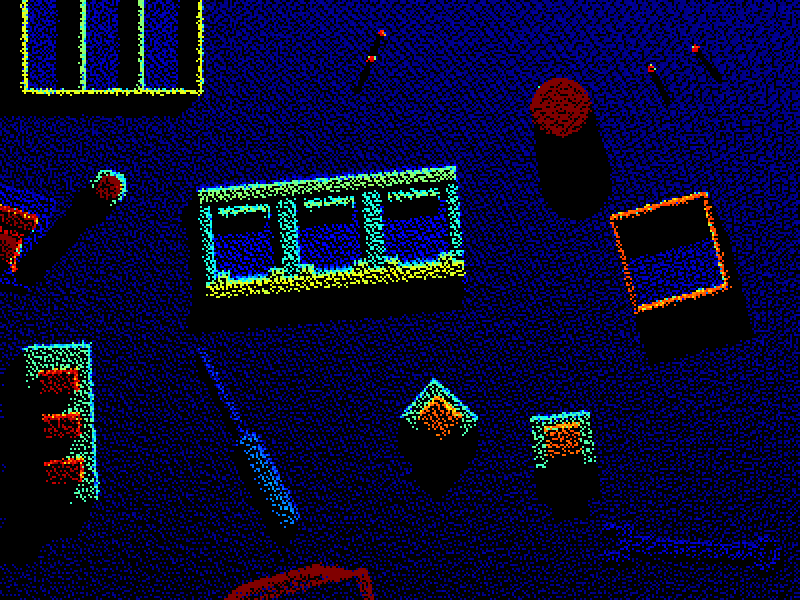

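View pics/top_o.png

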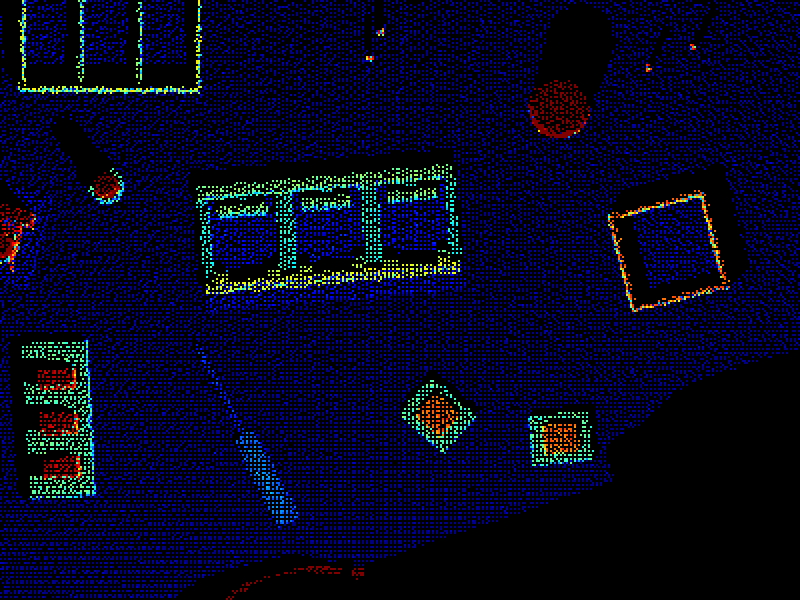

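```bash
cat >> h.py <<'E'
def rect(fs,x0,x1,y0,y1,z0,z1,lab='',trim=0.5):
    for n,f in fs.items():
        W=cloud(f)[f['depth']>0]; m=(W[:,0]>x0)&(W[:,0]<x1)&(W[:,1]>y0)&(W[:,1]<y1)&(W[:,2]>z0)&(W[:,2]<z1); P=W[m]
        if len(P)<8: print(lab,n,'few',len(P)); continue
        Q=P[:,:2].astype(np.float32)
        best=None
        for a in np.radians(np.arange(-45,45,0.5)):
            R=np.array([[np.cos(a),-np.sin(a)],[np.sin(a),np.cos(a)]]); q=Q@R
            lo,hi=np.percentile(q,trim,0),np.percentile(q,100-trim,0)
            A=np.prod(hi-lo)
            if best is None or A<best[0]: best=(A,np.degrees(a),R@((lo+hi)/2),hi-lo)
        print(lab,n,len(P),'yaw %.1f c %.4f %.4f size %.1f %.1f'%(best[1],*best[2],*(best[3]*1e3)),'z med %.4f'%np.median(P[:,2]))
E
python3 - <<'E'
from h import *
fs={'S':load('scene0'),'T':load('top0')}
rect(fs,.53,.70,-.12,.16,.025,.07,'dock')
rect(fs,.53,.62,-.12,.16,.053,.07,'dockwall')
rect(fs,.34,.53,.24,.335,.035,.055,'rack')
for x in(.47,.425,.38): rect(fs,x-.02,x+.02,.26,.325,.085,.105,'wedge')
rect(fs,.37,.49,-.14,-.04,.035,.055,'hA blk');rect(fs,.37,.49,-.14,-.04,.065,.085,'hA shell')
rect(fs,.37,.46,-.26,-.17,.035,.055,'hB blk');rect(fs,.37,.46,-.26,-.17,.065,.085,'hB shell')
rect(fs,.53,.68,-.40,-.24,.07,.09,'caddy')
rect(fs,.56,.70,.32,.50,.155,.18,'bar top')
rect(fs,.56,.70,.28,.50,.004,.012,'clip base')
rect(fs,.56,.70,.28,.50,.09,.105,'upright')
rect(fs,.45,.60,.35,.50,.04,.06,'plug')
rect(fs,.62,.70,.20,.28,.13,.2,'green')
ortho(fs['S'],.5,.70,.22,.48,'clS',s=3);ortho(fs['T'],.5,.70,.22,.48,'clT',s=3)
a=cv2.imread('pics/clS.png');b=cv2.imread('pics/clT.png');
c1=cv2.resize(fs['S']['color'][130:215,360:450],None,fx=4.4,fy=4.4);c2=cv2.resize(fs['T']['color'][125:215,85:200],None,fx=3.5,fy=3.5)
H=400;z=lambda i:cv2.resize(i,(int(i.shape[1]*H/i.shape[0]),H))
cv2.imwrite('pics/cl.png',np.hstack([z(c1),z(c2)])[:, :800])
cv2.imwrite('pics/rk.png',np.hstack([cv2.resize(fs['S']['color'][105:175,325:385],None,fx=6,fy=6),cv2.resize(fs['T']['color'][185:250,135:180],None,fx=6,fy=6)[:390].repeat(1,0) if 0 else cv2.resize(fs['T']['color'][185:255,135:185],None,fx=6,fy=6)]))
E
```

```text
dock S 2729 yaw 5.0 c 0.6177 0.0184 size 109.0 256.9 z med 0.0444
dock T 1259 yaw 5.0 c 0.6204 0.0205 size 108.1 255.9 z med 0.0469
dockwall S 547 yaw 5.0 c 0.5733 0.0141 size 21.2 255.4 z med 0.0593
dockwall T 294 yaw 5.0 c 0.5752 0.0180 size 19.0 252.1 z med 0.0589
rack S 518 yaw 4.0 c 0.4276 0.2870 size 155.4 63.8 z med 0.0456
rack T 569 yaw 3.0 c 0.4302 0.2908 size 154.6 64.7 z med 0.0456
wedge S 102 yaw 2.0 c 0.4684 0.2908 size 22.4 37.7 z med 0.0951
wedge T 76 yaw 1.5 c 0.4703 0.2930 size 19.8 36.3 z med 0.0949
wedge S 101 yaw 1.0 c 0.4244 0.2874 size 22.3 35.7 z med 0.0950
wedge T 80 yaw 0.5 c 0.4257 0.2906 size 21.0 38.0 z med 0.0953
wedge S 93 yaw 3.0 c 0.3788 0.2855 size 22.9 37.2 z med 0.0953
wedge T 79 yaw -0.5 c 0.3821 0.2876 size 20.7 35.7 z med 0.0944
hA blk S 197 yaw -41.5 c 0.4330 -0.0901 size 48.6 60.0 z med 0.0455
hA blk T 151 yaw -42.0 c 0.4349 -0.0878 size 50.0 59.4 z med 0.0447
hA shell S 137 yaw -40.5 c 0.4330 -0.0894 size 31.2 33.8 z med 0.0777
hA shell T 94 yaw -43.0 c 0.4347 -0.0877 size 30.6 33.8 z med 0.0779
hB blk S 218 yaw 7.5 c 0.4104 -0.2129 size 51.4 
[... 318 characters left out ...]
.3188 size 100.5 100.5 z med 0.0785
bar top S 86 yaw 30.0 c 0.6029 0.3469 size 23.1 21.8 z med 0.1683
bar top T 50 yaw 4.5 c 0.6050 0.3490 size 22.0 21.2 z med 0.1682
clip base S 372 yaw 0.0 c 0.6306 0.3962 size 135.9 203.5 z med 0.0083
clip base T 422 yaw 0.5 c 0.6296 0.3906 size 137.7 214.2 z med 0.0065
upright S 196 yaw -30.5 c 0.6526 0.4024 size 56.0 191.0 z med 0.0971
upright T 106 yaw -14.5 c 0.6242 0.3781 size 56.7 116.5 z med 0.0961
plug S 105 yaw 34.5 c 0.5018 0.4477 size 33.2 33.2 z med 0.0504
plug T 96 yaw 41.0 c 0.5409 0.4059 size 33.2 147.4 z med 0.0506
green S 127 yaw 4.5 c 0.6631 0.2418 size 21.9 22.4 z med 0.1584
green T 62 yaw -2.0 c 0.6640 0.2432 size 21.9 22.4 z med 0.1583
```

View pics/cl.png

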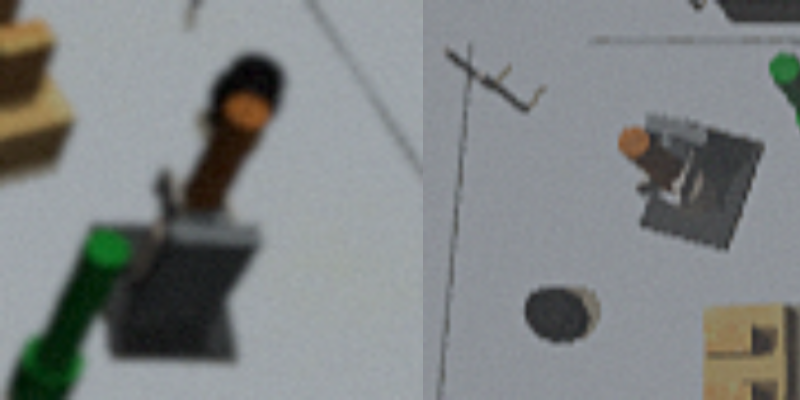

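View pics/rk.png

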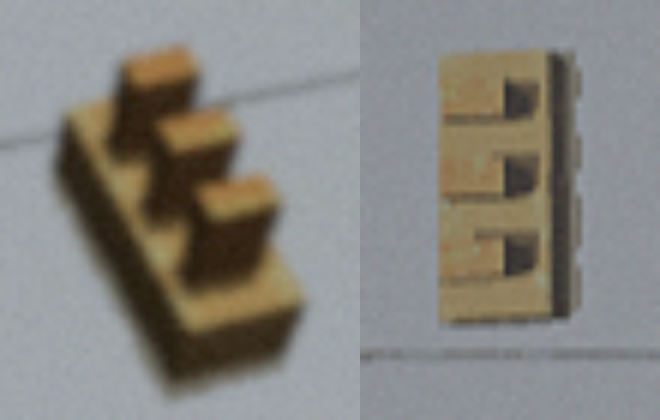

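```bash
python3 - <<'E'
from h import *
fs={'S':load('scene0'),'T':load('top0')}
ims=[]
for n in 'ST':
    ortho(fs[n],.56,.72,.26,.42,'t_'+n,s=2,res=.001,color=False); a=cv2.imread(f'pics/t_{n}.png')
    ims.append(a)
cv2.imwrite('pics/clo.png',np.hstack(ims))
# dock profile in provisional frame yaw5
a=np.radians(5);ax=np.array([np.cos(a),np.sin(a)]);ay=np.array([-np.sin(a),np.cos(a)]);c=np.array([.619,.0195])
for n in 'ST':
    W=cloud(fs[n])[fs[n]['depth']>0]; q=(W[:,:2]-c); X=q@ax;Y=q@ay;Z=W[:,2]
    for lo,hi in((-.05,-.035),(-.01,.01),(.075,.095),(-.095,-.075),(-.02,-.012)if 0 else (.022,.03)):
        m=(Y>lo)&(Y<hi)&(abs(X)<.08); b=np.round(X[m]/.003).astype(int)
        print(n,lo,hi,' '.join('%d:%d'%(k*3,1000*np.median(Z[m][b==k])) for k in np.unique(b)))
    m=(abs(X)<.03)&(abs(Y)<.15)&(Z>.03)&(Z<.044);h=np.round(Y[m]/.003).astype(int);k,v=np.unique(h,return_counts=True);print('div',[(i*3,j) for i,j in zip(k,v) if j>5])
    m=(X>-.09)&(X<-.05)&(abs(Y)<.1); print
E
```

```text
S -0.05 -0.035 -57:58 -54:58 -51:60 -48:60 -45:57 -42:47 -39:37 -36:40 -33:40 -30:40 -27:40 -24:40 -21:40 -18:39 -15:40 -12:41 -9:40 -6:40 -3:41 0:41 3:41 6:41 9:40 12:40 15:41 18:40 21:39 24:41 27:40 30:40 33:40 36:42 42:51 45:51 48:51 51:32 54:18 57:2 60:1 63:0 66:0 69:1 72:1 75:0 78:2 81:-1
S -0.01 0.01 -57:59 -54:58 -51:59 -48:60 -45:58 -42:46 -39:27 -36:12 -33:9 -30:10 -27:10 -24:12 -21:10 -18:11 -15:10 -12:10 -9:11 -6:11 -3:10 0:12 3:11 6:12 24:38 27:50 30:39 33:37 39:48 42:51 45:50 48:50 51:32 54:10 57:3 60:1 63:1 66:1 69:0 72:0 75:0 78:1 81:0
S 0.075 0.095 -57:59 -54:59 -51:60 -48:61 -45:58 -42:44 -39:25 -36:13 -33:10 -30:11 -27:10 -24:12 -21:12 -18:11 -15:10 -12:10 -9:11 -6:11 -3:11 0:9 3:10 6:11 24:44 27:47 30:39 33:38 39:49 42:51 45:51 48:51 51:32 54:10 57:1 60:0 63:0 66:1 69:0 72:1 75:1 78:1 81:1
S -0.095 -0.075 -57:58 -54:59 -51:59 -48:60 -45:57 -42:45 -39:28 -36:15 -33:10 -30:10 -27:9 -24:11 -21:10 -18:11 -15:10 -12:10 -9:10 -6:10 -3:11 0:11 3:9 6:12 24:37 27:49 30:41 33:37 36:41 42:50 45:51 48:51 51:37 54:14 57:5 60:1 63:0 66:1 69:0 72:1 75:1 78:0
S 0.022 0.03 -54:59 -
[... 2230 characters left out ...]
 3:9 6:11 9:10 12:10 15:11 18:6 21:22 24:14 27:39 30:32 33:49 42:33 45:43 48:49 51:54 54:49 72:3 75:0 78:2 81:3
div [(np.int64(-126), np.int64(14)), (np.int64(-123), np.int64(12)), (np.int64(-120), np.int64(11)), (np.int64(-117), np.int64(6)), (np.int64(-48), np.int64(11)), (np.int64(-45), np.int64(13)), (np.int64(-42), np.int64(14)), (np.int64(-39), np.int64(13)), (np.int64(-36), np.int64(12)), (np.int64(36), np.int64(13)), (np.int64(39), np.int64(11)), (np.int64(42), np.int64(12)), (np.int64(45), np.int64(14)), (np.int64(48), np.int64(12)), (np.int64(51), np.int64(11)), (np.int64(120), np.int64(10)), (np.int64(123), np.int64(8)), (np.int64(126), np.int64(15)), (np.int64(129), np.int64(9))]
```

View pics/clo.png

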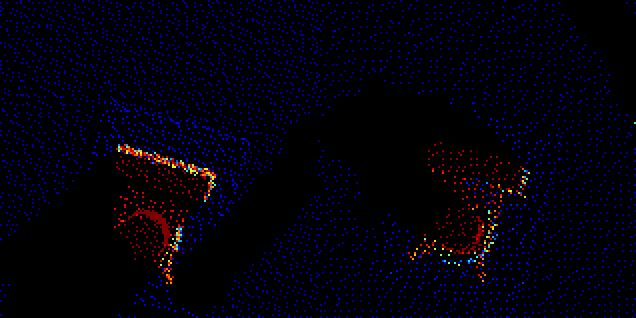

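```bash
cat >> h.py <<'E'
def go(x,y,z,yaw,frm=None):
    """print shift units & turn to TCP xyz, tool-x yaw (deg); frm=(x,y,z,yaw) chain start"""
    if frm is None:
        s=env.sense(); p=s['ee_pos'];R=s['tool_rot']; y0=np.degrees(np.arctan2(R[1,0],R[0,0]))
    else:
        p=np.array(frm[:3]);y0=frm[3];a=np.radians(y0);R=np.array([[np.cos(a),np.sin(a),0],[np.sin(a),-np.cos(a),0],[0,0,-1]])
    d=R.T@(np.array([x,y,z])-p)/.03; t=-np.radians((yaw-y0+180)%360-180)
    print('units %.2f %.2f %.2f turn %.3f'%(*d,t), 'dist mm %.0f'%(1e3*np.linalg.norm(np.array([x,y,z])-p)))
E
python3 -c "
from h import *
go(.411,-.212,.14,95.5)
go(.411,-.212,.052,95.5,(.411,-.212,.14,95.5))"
```

```text
units 10.38 -9.42 2.46 turn -1.311 dist mm 427
units 0.00 0.00 2.93 turn -0.000 dist mm 88
```

```bash
python3 -m crank '[[10.38,-9.42,2.46,-1.311,-1],[10.38,-9.42,2.46,-1.311,-1],[10.38,-9.42,2.46,-1.311,-1],[10.38,-9.42,2.46,-1.311,-1],[10.38,-9.42,2.46,-1.311,-1],[10.38,-9.42,2.46,-1.311,-1],[10.38,-9.42,2.46,-1.311,-1],[10.38,-9.42,2.46,-1.311,-1],[10.38,-9.42,2.46,-1.311,-1],[10.38,-9.42,2.46,-1.311,-1]]'
python3 - <<'E'
from h import *
go(.411,-.212,.14,95.5); go(.411,-.212,.052,95.5)
f=grab('scene','s1'); u,v=proj(f,(.411,-.212,.08)).astype(int); print(u,v)
crop(f,u-60,v-60,u+60,v+50,'s1c',5)
fs={'S':f}
rect(fs,.37,.46,-.26,-.17,.065,.085,'hB shell')
rect(fs,.37,.49,-.14,-.04,.065,.085,'hA shell')
E
```

```text
time: 1.1
ee_pos: [0.4116, -0.2089, 0.1393]
tool_rot: [[-0.103, 0.995, -0.002], [0.995, 0.103, 0.002], [0.003, -0.001, -1.0]]
ft_force: [-0.4, 0.2, -0.0]
finger_gap: 0.0913
units -0.10 -0.03 -0.03 turn 0.007 dist mm 3
units -0.11 -0.03 2.91 turn 0.007 dist mm 87
189 159
hB shell S 66 yaw 4.5 c 0.4209 -0.2120 size 10.4 33.7 z med 0.0761
hA shell S 135 yaw -42.5 c 0.4332 -0.0900 size 30.6 34.2 z med 0.0775
```

View pics/s1c.png

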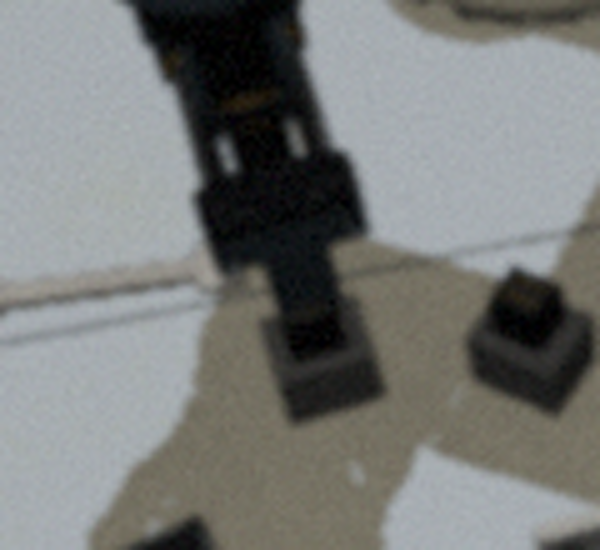

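```bash
python3 -m crank '[[-0.1,0,0.8,0,-1],[-0.1,0,1.9,0,-1],[-0.1,0,2.9,0,-1],[-0.1,0,2.9,0,-1],[-0.1,0,2.9,0,1],[-0.1,0,2.9,0,1],[-0.1,0,2.9,0,1],[-0.1,0,2.9,0,1],[-0.1,0,2.9,0,1],[-0.1,0,2.9,0,1]]'
python3 -c "
from h import *
go(.6229,-.0655,.16,95)"
```

```text
time: 2.15
ee_pos: [0.4116, -0.2135, 0.0529]
tool_rot: [[-0.099, 0.995, -0.001], [0.995, 0.099, 0.001], [0.001, -0.001, -1.0]]
ft_force: [0.3, 0.9, -0.3]
finger_gap: 0.0463
units 4.22 7.49 -3.57 turn 0.012 dist mm 279
```

```bash
python3 -m crank '[[0,0,0,0,1],[0,0,0,0,1],[0,0,0,0,1],[0,0,0,0,1],[0,0,0,0,1],[0,0,0,0,1],[0,0,-0.5,0,1],[0,0,-1.8,0,1],[0,0,-3,0,1],[0,0,-3.6,0,1]]'
python3 -m crank '[[1.5,2.5,0,0,1],[2.5,4.5,0,0,1],[3.5,6,0,0,1],[4.2,7.5,0,0.01,1],[4.2,7.5,0,0.01,1],[4.2,7.5,0,0.01,1],[4.2,7.5,0,0.01,1],[4.2,7.5,0,0.01,1],[4.2,7.5,0,0.01,1],[4.2,7.5,0,0.01,1]]'
python3 - <<'E'
from h import *
go(.6229,-.0655,.16,95)
f=grab('scene','s2');g=grab('top','t2')
cv2.imwrite('pics/s2c.png',np.hstack([cv2.resize(f['color'][120:260,210:360],(420,392)),cv2.resize(g['color'][80:220,190:330],(380,392))]))
fs={'S':f,'T':g}
rect(fs,.57,.70,-.13,0.0,.10,.155,'hB blk')
for z in range(100,160,6): rect(fs,.57,.70,-.13,0.0,z/1e3,z/1e3+.006,str(z))
E
```

```text
time: 3.15
ee_pos: [0.4124, -0.2141, 0.1635]
tool_rot: [[-0.099, 0.995, 0.002], [0.995, 0.099, -0.0], [-0.0, 0.002, -1.0]]
ft_force: [-0.1, -0.2, -2.5]
finger_gap: 0.0303
time: 4.15
ee_pos: [0.623, -0.0673, 0.164]
tool_rot: [[-0.088, 0.996, 0.001], [0.996, 0.088, -0.0], [-0.0, 0.001, -1.0]]
ft_force: [0.4, -0.9, -3.0]
finger_gap: 0.03
units 0.06 0.00 0.13 turn 0.000 dist mm 4
hB blk S 173 yaw -31.0 c 0.6402 -0.0754 size 36.5 75.0 z med 0.1289
hB blk T few 0
100 S few 0
100 T few 0
106 S few 0
106 T few 0
112 S 24 yaw -18.5 c 0.6459 -0.0704 size 21.8 61.5 z med 0.1163
112 T few 0
118 S 33 yaw -31.0 c 0.6409 -0.0756 size 32.7 69.6 z med 0.1210
118 T few 0
124 S 34 yaw -28.0 c 0.6420 -0.0733 size 32.6 71.1 z med 0.1268
124 T few 0
130 S 32 yaw -35.0 c 0.6390 -0.0779 size 36.8 73.3 z med 0.1334
130 T few 0
136 S 29 yaw -26.0 c 0.6428 -0.0722 size 30.6 69.9 z med 0.1380
136 T few 0
142 S 12 yaw -34.0 c 0.6401 -0.0772 size 33.6 72.5 z med 0.1431
142 T few 0
148 S 8 yaw 18.5 c 0.6303 -0.0949 size 46.3 9.9 z med 0.1504
148 T few 0
154 S 27 yaw 4.5 c 0.6276 -0.0928 size 39.9 6.6 z med 0.1568
154 T few 0
```

View pics/s2c.png

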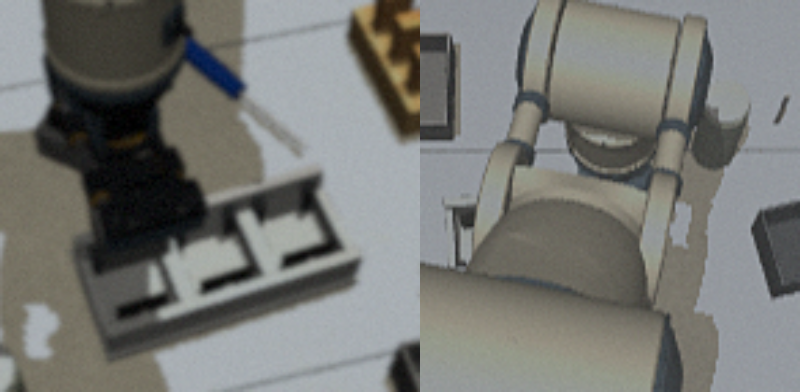

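```bash
cat >> h.py <<'E'
A5=np.radians(5);AX=np.array([np.cos(A5),np.sin(A5)]);AY=np.array([-np.sin(A5),np.cos(A5)])
DS=np.array([.619,.0195])-.0100*AX-.001*AY   # dock origin as seen by scene cam
DT=np.array([.619,.0195])-.0070*AX+.001*AY
def dk(f,D):
    W=cloud(f); q=W[...,:2]-D; return q@AX,q@AY,W[...,2]
E
python3 - <<'E'
from h import *
f=load('s2'); X,Y,Z=dk(f,DS); ok=f['depth']>0
m=ok&(abs(Z-.127)<.010)&(abs(X)<.08)&(Y<-.03)&(Y>-.15)
x,y=X[m],Y[m]; print(np.percentile(x,[1,5,50,80,90,95,99]),np.percentile(y,[1,5,10,50,90,95,99]))
k=x>x.max()-.008; print(np.polyfit(y[k],x[k],1),k.sum(), y[k].min(),y[k].max())
p=np.c_[x,y]; k2=y<np.percentile(y,1)+.006; print(np.polyfit(x[k2],y[k2],1),k2.sum())
# dock S checks: sloped wall face points per bay from scene0
f0=load('scene0');X,Y,Z=dk(f0,DS);o=f0['depth']>0
for b in(.085,0,-.085):
    m=o&(abs(Y-b)<.017)&(Z>.018)&(Z<.052)&(X<-.015)&(X>-.045)
    e=X[m]-(-.026-(Z[m]-.01)/6); print('wall',b,m.sum(),np.median(e))
m=o&(X>.02)&(X<.08)&(Z>.015)&(Z<.044)&(abs(Y)<.12); print('back',np.percentile(X[m],[50,90,97]))
for b in(.085,0,-.085):
    m=o&(abs(Z-.058)<.006)&(abs(abs(Y-b)-.025)<.012)&(X>-.05)&(X<-.01); print(b,np.round(np.percentile(X[m],[80,95,99]),4))
E
```

```text
[-0.0104367  -0.00023276  0.03137813  0.03206989  0.03239681  0.03248811
  0.03288606] [-0.11502951 -0.11488587 -0.11472831 -0.08909663 -0.06081622 -0.05786307
 -0.05531427]
[0.00656705 0.03202141] 96 -0.1147283129915228 -0.05491468885696303
[ 0.07063908 -0.11483813] 26
wall 0.085 89 -0.00021460062672367525
wall 0 93 -0.00012217273233309373
wall -0.085 96 -0.00013724435586441944
back [0.06054007 0.06240781 0.0629835 ]
0.085 [-0.0314 -0.0271 -0.0256]
0 [-0.0314 -0.0268 -0.0256]
-0.085 [-0.0314 -0.0263 -0.0239]
```

```bash
python3 -m crank '[[0,-0.09,0.5,0,1],[0,-0.09,1,0,1],[0,-0.09,1.4,0,1],[0,-0.09,1.8,0,1],[0,-0.09,2.2,0,1],[0,-0.09,2.5,0,1],[0,-0.09,2.7,0,1],[0,-0.09,2.9,0,1],[0,-0.09,3.1,0,1],[0,-0.09,3.2,0,1]]'
python3 -m crank '[[0,0,0.1,0,1],[0,0,0.15,0,1],[0,0,0.2,0,1],[0,0,0.2,0,1],[0,0,0.2,0,1],[0,0,0.2,0,1],[0,0,0.2,0,1],[0,0,0.2,0,1],[0,0,0.2,0,1],[0,0,0.2,0,1]]'
```

```text
time: 5.25
ee_pos: [0.6208, -0.0674, 0.0676]
tool_rot: [[-0.088, 0.996, 0.001], [0.996, 0.088, -0.0], [-0.0, 0.001, -1.0]]
ft_force: [-0.1, 0.7, -1.9]
finger_gap: 0.0295
time: 6.25
ee_pos: [0.6208, -0.0675, 0.0626]
tool_rot: [[-0.088, 0.996, 0.002], [0.996, 0.088, -0.001], [-0.001, 0.002, -1.0]]
ft_force: [-5.0, 0.3, 11.9]
finger_gap: 0.0298
```

```bash
python3 -m crank '[[0,0,0,0,-0.1],[0,0,0,0,-0.1],[0,0,0,0,-0.1],[0,0,0,0,-0.1],[0,0,0,0,-0.1],[0,0,-0.7,0,-0.1],[0,0,-1.7,0,-0.5],[0,0,-2.7,0,-1],[0,0,-2.7,0,-1],[0,0,-2.7,0,-1]]'
python3 - <<'E'
from h import *
f=grab('scene','s3')
fs={'S':f}
rect(fs,.37,.49,-.14,-.04,.065,.085,'hA shell')
go(.4332,-.0898,.145,48)
E
```

```text
time: 7.25
ee_pos: [0.6209, -0.0675, 0.144]
tool_rot: [[-0.088, 0.996, 0.003], [0.996, 0.088, -0.001], [-0.001, 0.003, -1.0]]
ft_force: [0.1, 0.6, -0.3]
finger_gap: 0.079
hA shell S 11 yaw 41.5 c 0.4338 -0.1073 size 9.2 4.3 z med 0.0729
units -0.20 -6.28 -0.07 turn 0.821 dist mm 188
```

```bash
python3 -m crank '[[-0.2,-6.3,-0.1,0.82,-1],[-0.2,-6.3,-0.1,0.82,-1],[-0.2,-6.3,-0.1,0.82,-1],[-0.2,-6.3,-0.1,0.82,-1],[-0.2,-6.3,-0.1,0.82,-1],[-0.2,-6.3,-0.1,0.82,-1],[-0.2,-6.3,-0.1,0.82,-1],[-0.2,-6.3,-0.1,0.82,-1],[-0.2,-6.3,-0.1,0.82,-1],[-0.2,-6.3,-0.1,0.82,-1]]'
python3 - <<'E'
from h import *
go(.4332,-.0898,.052,48)
f=grab('scene','s4');cv2.imwrite('pics/s4b.png',cv2.resize(f['color'][90:280,130:400],(800,563)))
fs={'S':f}
rect(fs,.37,.49,-.14,-.04,.04,.05,'hA blk')
X,Y,Z=dk(f,DS);o=f['depth']>0
m=o&(abs(Z-.0775-.01)<.008)&(abs(X)<.06)&(abs(Y+.085)<.04);print(m.sum(),np.percentile(X[m],[2,50,98]),np.percentile(Y[m],[2,50,98]))
E
```

```text
time: 8.3
ee_pos: [0.4325, -0.0899, 0.1456]
tool_rot: [[0.667, 0.745, 0.001], [0.745, -0.667, -0.0], [0.0, 0.001, -1.0]]
ft_force: [0.3, 0.5, -0.5]
finger_gap: 0.0911
units 0.01 0.01 3.12 turn 0.003 dist mm 94
hA blk S 160 yaw -39.0 c 0.4334 -0.0906 size 48.7 60.8 z med 0.0456
156 [-0.00901487  0.0076778   0.02002551] [-0.10162449 -0.08599247 -0.06893727]
```

View pics/s4b.png

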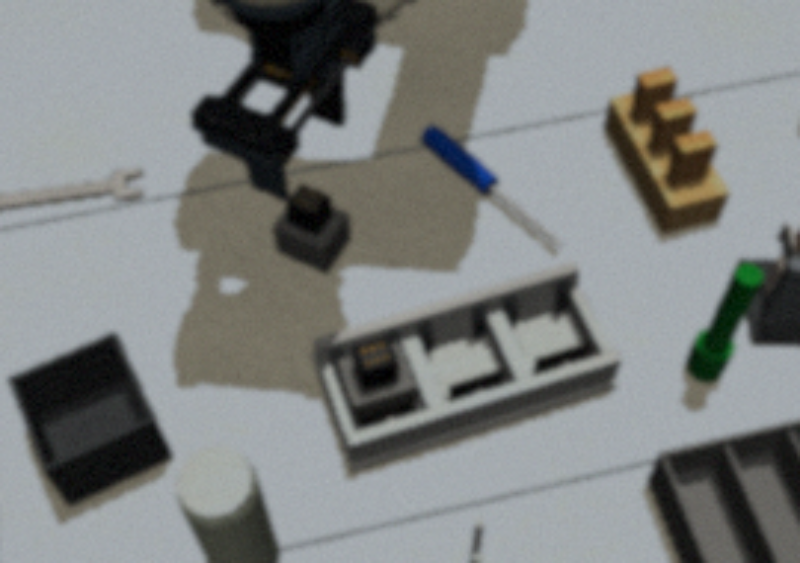

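Holder B is seated in bay 3 (pixel 375,370), and holder A (312,225) is still where it was. I'll grasp A.

```bash
python3 -m crank '[[0,0,1,0,-1],[0,0,2.2,0,-1],[0,0,3.1,0,-1],[0,0,3.1,0,1],[0,0,3.1,0,1],[0,0,3.1,0,1],[0,0,3.1,0,1],[0,0,3.1,0,1],[0,0,3.1,0,1],[0,0,3.1,0,1]]'
python3 -m crank '[[0,0,0,0,1],[0,0,0,0,1],[0,0,0,0,1],[0,0,0,0,1],[0,0,0,0,1],[0,0,0,0,1],[0,0,-1,0,1],[0,0,-2.4,0,1],[0,0,-3.7,0,1],[0,0,-3.7,0,1]]'
python3 -c "
from h import *
go(.6140,.0180,.163,95)"
```

```text
time: 9.35
ee_pos: [0.4328, -0.09, 0.0529]
tool_rot: [[0.667, 0.745, 0.002], [0.745, -0.667, -0.001], [0.001, 0.002, -1.0]]
ft_force: [0.7, -0.3, -0.1]
finger_gap: 0.038
time: 10.35
ee_pos: [0.4348, -0.0906, 0.168]
tool_rot: [[0.667, 0.745, 0.008], [0.745, -0.667, -0.003], [0.003, 0.008, -1.0]]
ft_force: [-0.8, -0.7, -3.1]
finger_gap: 0.0301
units 6.68 2.03 0.21 turn -0.818 dist mm 210
```

```bash
python3 -m crank '[[6.7,2,0.2,-0.82,1],[6.7,2,0.2,-0.82,1],[6.7,2,0.2,-0.82,1],[6.7,2,0.2,-0.82,1],[6.7,2,0.2,-0.82,1],[6.7,2,0.2,-0.82,1],[6.7,2,0.2,-0.82,1],[6.7,2,0.2,-0.82,1],[6.7,2,0.2,-0.82,1],[6.7,2,0.2,-0.82,1]]'
python3 - <<'E'
from h import *
f=grab('scene','s5'); X,Y,Z=dk(f,DS); ok=f['depth']>0
m=ok&(abs(Z-.127)<.010)&(abs(X)<.08)&(Y<.08)&(Y>-.07)
x,y=X[m],Y[m]; print(np.percentile(x,[1,5,50,80,90,95,99]),np.percentile(y,[1,5,10,50,90,95,99]))
k=x>np.percentile(x,98)-.008; print(np.polyfit(y[k],x[k],1),k.sum(), y[k].min(),y[k].max())
E
```

```text
time: 11.35
ee_pos: [0.6135, 0.0187, 0.1632]
tool_rot: [[-0.087, 0.996, 0.008], [0.996, 0.088, -0.003], [-0.004, 0.008, -1.0]]
ft_force: [0.1, 0.2, -1.8]
finger_gap: 0.0298
[-0.01648286 -0.00832035  0.02947505  0.0300463   0.03045971  0.03070318
  0.03116301] [-0.03129375 -0.03106122 -0.03090899 -0.01031474  0.01938964  0.02407675
  0.02749696]
[0.00168749 0.02967387] 98 -0.031060375824477755 0.02804017369019064
```

```bash
python3 -m crank '[[0.04,-0.03,0.5,0,1],[0.04,-0.03,1,0,1],[0.04,-0.03,1.4,0,1],[0.04,-0.03,1.8,0,1],[0.04,-0.03,2.2,0,1],[0.04,-0.03,2.5,0,1],[0.04,-0.03,2.7,0,1],[0.04,-0.03,2.9,0,1],[0.04,-0.03,3.1,0,1],[0.04,-0.03,3.2,0,1]]'
python3 -m crank '[[0,0,0.05,0,1],[0,0,0.1,0,1],[0,0,0.15,0,1],[0,0,0.15,0,1],[0,0,0.15,0,-0.1],[0,0,0.15,0,-0.1],[0,0,0.15,0,-0.1],[0,0,0.15,0,-0.1],[0,0,0.15,0,-0.1],[0,0,0.15,0,-0.1]]'
python3 -c "
from h import *
go(.4684,.2908,.15,3.4,(.6142,.0195,.18,95))
go(.4684,.2908,.15,183.4,(.6142,.0195,.18,95))"
```

```text
time: 12.4
ee_pos: [0.6133, 0.0196, 0.0668]
tool_rot: [[-0.088, 0.996, 0.008], [0.996, 0.088, -0.003], [-0.004, 0.008, -1.0]]
ft_force: [-1.7, -1.7, -1.2]
finger_gap: 0.0298
time: 13.4
ee_pos: [0.6134, 0.0196, 0.0623]
tool_rot: [[-0.088, 0.996, 0.008], [0.996, 0.088, -0.003], [-0.004, 0.008, -1.0]]
ft_force: [0.7, 0.5, 0.9]
finger_gap: 0.0504
units 9.43 -4.05 1.00 turn 1.599 dist mm 309
units 9.43 -4.05 1.00 turn -1.543 dist mm 309
```

```bash
python3 -m crank '[[0,0,-1.2,0,-0.1],[0,0,-2.6,0,-0.3],[0,0,-3.9,0,-1],[9.4,-4,-2.9,1.6,-1],[9.4,-4,-2.9,1.6,-1],[9.4,-4,-2.9,1.6,-1],[9.4,-4,-2.9,1.6,-1],[9.4,-4,-2.9,1.6,-1],[9.4,-4,-2.9,1.6,-1],[9.4,-4,-2.9,1.6,-1]]'
python3 -c "
from h import *
go(.4684,.2908,.15,3.4)"
```

```text
time: 14.4
ee_pos: [0.4675, 0.2912, 0.1472]
tool_rot: [[0.769, 0.639, 0.008], [0.64, -0.769, -0.003], [0.005, 0.007, -1.0]]
ft_force: [0.7, 0.3, -0.5]
finger_gap: 0.0914
units 0.02 0.03 -0.09 turn 0.635 dist mm 3
```

```bash
python3 -m crank '[[0,0,0,0.635,-1],[0,0,0,0.635,-1],[0,0,0,0.635,-1],[0,0,0,0.635,-1],[0,0,0,0.635,-1],[0,0,0,0.635,-1],[0,0,0,0.635,-1],[0,0,0,0.635,-1],[0,0,0,0.635,-1],[0,0,0,0.635,-1]]'
python3 - <<'E'
from h import *
go(.4684,.2908,.070,3.4)
f=grab('scene','s6');g=grab('top','t6');fs={'S':f,'T':g}
cv2.imwrite('pics/s6b.png',np.hstack([cv2.resize(f['color'][90:190,290:420],(520,400)),cv2.resize(g['color'][150:250,110:180],(280,400))]))
rect(fs,.448,.488,.26,.325,.085,.105,'w')
X,Y,Z=dk(f,DS);o=f['depth']>0
for b in(-.085,0):
  for z,w in((.087,.017),(.055,.03)):
    m=o&(abs(Z-z)<.006)&(abs(X-.005)<.045)&(abs(Y-b)<.04);print(b,z,m.sum(),np.percentile(X[m],[2,50,98]),np.percentile(Y[m],[2,50,98]))
rect(fs,.58,.66,-.12,-.01,.08,.095,'h3');rect(fs,.58,.66,-.02,.06,.08,.095,'h2')
E
```

```text
time: 15.4
ee_pos: [0.4675, 0.2912, 0.1472]
tool_rot: [[0.998, 0.059, 0.008], [0.059, -0.998, -0.003], [0.008, 0.003, -1.0]]
ft_force: [0.0, 1.1, -0.5]
finger_gap: 0.0911
units 0.01 0.01 2.57 turn -0.000 dist mm 77
w S 104 yaw 4.0 c 0.4686 0.2910 size 22.4 36.2 z med 0.0947
w T 16 yaw 4.0 c 0.4685 0.2953 size 16.3 22.2 z med 0.0946
-0.085 0.087 151 [-0.00922427  0.00723502  0.0204979 ] [-0.10150517 -0.08552225 -0.06872622]
-0.085 0.055 396 [-0.03867205  0.00356089  0.04000194] [-0.12024119 -0.08851286 -0.05206582]
0 0.087 145 [-0.00922033  0.00774501  0.02057182] [-0.01673943 -0.00131045  0.01569966]
0 0.055 372 [-0.03930751  0.0071454   0.04041422] [-0.03466298 -0.00691743  0.03241602]
h3 S 154 yaw 3.0 c 0.6219 -0.0666 size 31.4 33.5 z med 0.0881
h3 T 83 yaw -0.5 c 0.6241 -0.0656 size 30.4 31.4 z med 0.0875
h2 S 148 yaw 6.5 c 0.6146 0.0178 size 30.4 33.9 z med 0.0883
h2 T 84 yaw 8.5 c 0.6166 0.0199 size 31.3 32.9 z med 0.0878
```

View pics/s6b.png

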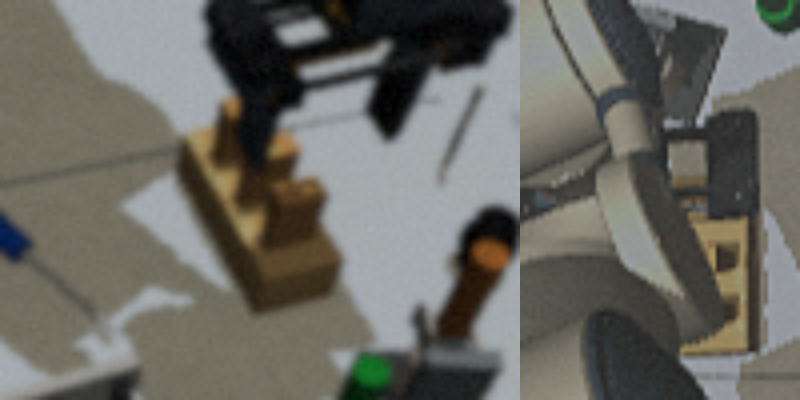

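```bash
python3 -m crank '[[0.02,0,0.8,0,-1],[0.02,0,1.8,0,-1],[0.02,0,2.5,0,-1],[0.02,0,2.5,0,1],[0.02,0,2.5,0,1],[0.02,0,2.5,0,1],[0.02,0,2.5,0,1],[0.02,0,2.5,0,1],[0.02,0,2.5,0,1],[0.02,0,2.5,0,1]]'
python3 -m crank '[[0,0,0,0,1],[0,0,0,0,1],[0,0,0,0,1],[0,0,0,0,1],[0,0,-0.5,0,1],[0,0,-1.5,0,1],[0,0,-2.7,0,1],[0,0,-3.9,0,1],[0,0,-4.5,0,1],[0,0,-4.5,0,1]]'
python3 - <<'E'
from h import *
# bay3 slot: wedge +x face at holder face
D=DS+(0.0055-.025-.0105-.002)*AX+(-.085)*AY
print(D); go(D[0],D[1],.205,5)
E
```

```text
time: 16.5
ee_pos: [0.4688, 0.2911, 0.0725]
tool_rot: [[0.998, 0.059, 0.009], [0.059, -0.998, -0.003], [0.008, 0.003, -1.0]]
ft_force: [-0.1, -0.2, 0.1]
finger_gap: 0.0377
time: 17.5
ee_pos: [0.4688, 0.2921, 0.2101]
tool_rot: [[0.998, 0.059, 0.013], [0.059, -0.998, -0.001], [0.013, 0.001, -1.0]]
ft_force: [-0.7, 0.2, -0.6]
finger_gap: 0.0358
[ 0.58465522 -0.06983329]
units 3.14 12.27 0.23 turn -0.028 dist mm 380
```

```bash
python3 -m crank '[[3.1,12.3,0.2,-0.03,1],[3.1,12.3,0.2,-0.03,1],[3.1,12.3,0.2,-0.03,1],[3.1,12.3,0.2,-0.03,1],[3.1,12.3,0.2,-0.03,1],[3.1,12.3,0.2,-0.03,1],[3.1,12.3,0.2,-0.03,1],[3.1,12.3,0.2,-0.03,1],[3.1,12.3,0.2,-0.03,1],[3.1,12.3,0.2,-0.03,1]]'
cat >> h.py <<'E'
def wdg(f,b,zlo,zhi):
    X,Y,Z=dk(f,DS);o=f['depth']>0
    for z in np.arange(zlo,zhi,.012):
        m=o&(Z>z)&(Z<z+.012)&(X>-.06)&(X<.005)&(abs(Y-b)<.04)
        if m.sum()>4:
            x,y=X[m],Y[m]; k=x>np.percentile(x,90)-.005
            print('z %.3f n %d xface %.4f slope %.3f y %.4f..%.4f'%(z,m.sum(),np.median(x[k]),np.polyfit(y[k],x[k],1)[0],y[k].min(),y[k].max()))
E
python3 - <<'E'
from h import *
f=grab('scene','s7');u,v=proj(f,(.585,-.07,.15)).astype(int)
crop(f,u-70,v-60,u+70,v+60,'s7c',5); wdg(f,-.085,.135,.2); print(env.sense()['ee_pos'])
E
```

```text
time: 18.5
ee_pos: [0.5829, -0.0711, 0.2045]
tool_rot: [[0.996, 0.088, 0.011], [0.088, -0.996, 0.0], [0.011, 0.001, -1.0]]
ft_force: [-1.3, 0.7, -0.3]
finger_gap: 0.0362
z 0.147 n 41 xface -0.0228 slope 0.002 y -0.1042..-0.0704
z 0.159 n 41 xface -0.0233 slope -0.010 y -0.1043..-0.0697
z 0.171 n 44 xface -0.0233 slope 0.018 y -0.1045..-0.0693
z 0.183 n 47 xface -0.0239 slope -0.013 y -0.1042..-0.0690
z 0.195 n 45 xface -0.0238 slope 0.020 y -0.1098..-0.0658
[ 0.58281995 -0.07029184  0.20478683]
```

View pics/s7c.png

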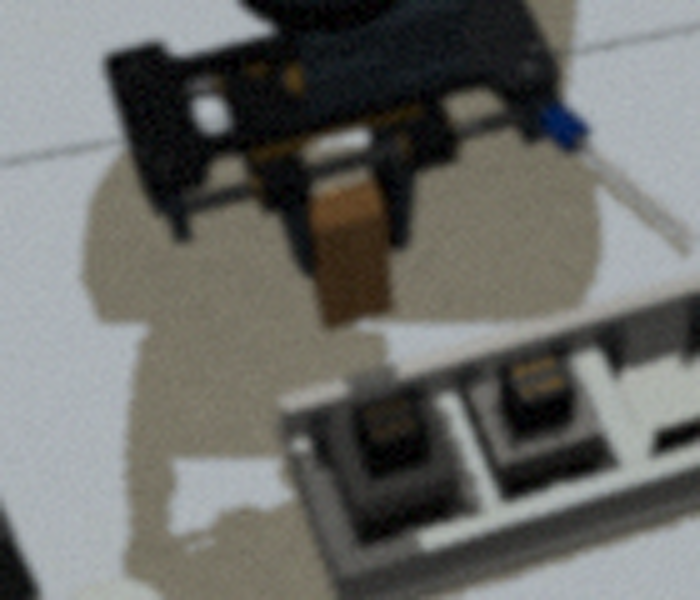

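```bash
python3 -m crank '[[0.05,-0.05,0.5,0,1],[0.05,-0.05,1,0,1],[0.05,-0.05,1.5,0,1],[0.05,-0.05,2,0,1],[0.05,-0.05,2.4,0,1],[0.05,-0.05,2.7,0,1],[0.05,-0.05,2.9,0,1],[0.05,-0.05,3.05,0,1],[0.05,-0.05,3.15,0,1],[0.05,-0.05,3.2,0,1]]'
python3 - <<'E'
from h import *
f=grab('scene','s8');u,v=proj(f,(.585,-.07,.10)).astype(int)
crop(f,u-70,v-60,u+70,v+60,'s8c',5); wdg(f,-.085,.05,.13); print(env.sense()['ee_pos'],env.sense()['ft_force'])
E
```

```text
time: 19.55
ee_pos: [0.5849, -0.0687, 0.1087]
tool_rot: [[0.996, 0.089, 0.011], [0.089, -0.996, 0.0], [0.011, 0.001, -1.0]]
ft_force: [-3.2, -0.1, 1.4]
finger_gap: 0.0357
z 0.050 n 170 xface -0.0017 slope -0.017 y -0.1108..-0.0510
z 0.062 n 29 xface 0.0012 slope 6.711 y -0.0978..-0.0973
z 0.074 n 42 xface -0.0051 slope -0.254 y -0.0976..-0.0764
z 0.086 n 96 xface 0.0017 slope 0.007 y -0.0963..-0.0647
z 0.098 n 32 xface -0.0221 slope 0.006 y -0.1018..-0.0693
z 0.110 n 51 xface -0.0145 slope 0.017 y -0.1114..-0.0579
z 0.122 n 128 xface -0.0145 slope -0.016 y -0.1134..-0.0575
[ 0.58490403 -0.06869311  0.10858606] [-2.57842023 -0.4780122  -0.29485223]
```

View pics/s8c.png

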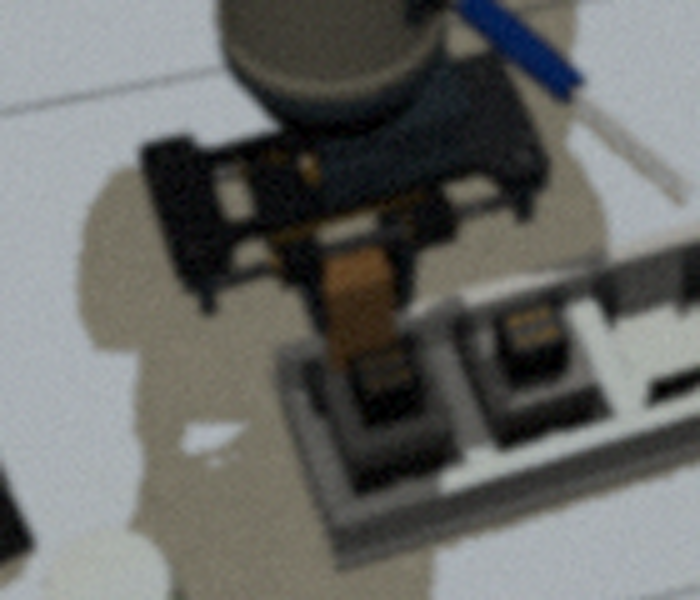

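The wedge is in the slot behind the holder (pixel 360,310). I'll lower it a little more until it touches.

```bash
python3 -m crank '[[0,0,0.05,0,1],[0,0,0.1,0,1],[0,0,0.15,0,1],[0,0,0.2,0,1],[0,0,0.2,0,1],[0,0,0.2,0,1],[0,0,0.2,0,1],[0,0,0.2,0,1],[0,0,0.2,0,1],[0,0,0.2,0,1]]'
```

```text
time: 20.6
ee_pos: [0.5851, -0.0687, 0.1026]
tool_rot: [[0.996, 0.089, 0.011], [0.089, -0.996, 0.0], [0.011, 0.001, -1.0]]
ft_force: [0.3, 0.0, -0.4]
finger_gap: 0.036
```

```bash
python3 -m crank '[[0,0,0.03,0,1],[0,0,0.06,0,1],[0,0,0.09,0,1],[0,0,0.12,0,1],[0,0,0.12,0,1],[0,0,0.12,0,1],[0,0,0.12,0,1],[0,0,0.12,0,1],[0,0,0.12,0,1],[0,0,0.12,0,1]]'
```

```text
time: 21.6
ee_pos: [0.5852, -0.0687, 0.0991]
tool_rot: [[0.996, 0.089, 0.011], [0.089, -0.996, 0.0], [0.011, 0.001, -1.0]]
ft_force: [3.1, 0.4, 2.0]
finger_gap: 0.036
```

```bash
python3 -m crank '[[0,0,0,0,-0.3],[0,0,0,0,-0.3],[0,0,0,0,-0.3],[0,0,0,0,-0.3],[0,0,0,0,-0.3],[0,0,-0.4,0,-0.3],[0,0,-1.2,0,-0.3],[0,0,-2.4,0,-1],[0,0,-3,0,-1],[0,0,-3,0,-1]]'
python3 - <<'E'
from h import *
go(.4244,.2880,.17,3.4)
f=grab('scene','s9');u,v=proj(f,(.60,-.03,.10)).astype(int)
crop(f,u-75,v-60,u+75,v+60,'s9c',5); wdg(f,-.085,.09,.13)
rect({'S':f},.56,.61,-.10,-.04,.115,.13,'wtop')
E
```

```text
time: 22.6
ee_pos: [0.5858, -0.069, 0.1927]
tool_rot: [[0.996, 0.089, 0.016], [0.089, -0.996, -0.001], [0.016, 0.002, -1.0]]
ft_force: [-0.3, -0.0, -0.4]
finger_gap: 0.0807
units -4.31 -12.33 0.66 turn 0.030 dist mm 392
z 0.090 n 45 xface -0.0008 slope -0.022 y -0.0959..-0.0679
z 0.102 n 42 xface -0.0202 slope -0.007 y -0.1022..-0.0663
z 0.114 n 112 xface -0.0212 slope -0.006 y -0.1014..-0.0667
wtop S 108 yaw 8.0 c 0.5871 -0.0688 size 21.4 35.2 z med 0.1198
```

View pics/s9c.png

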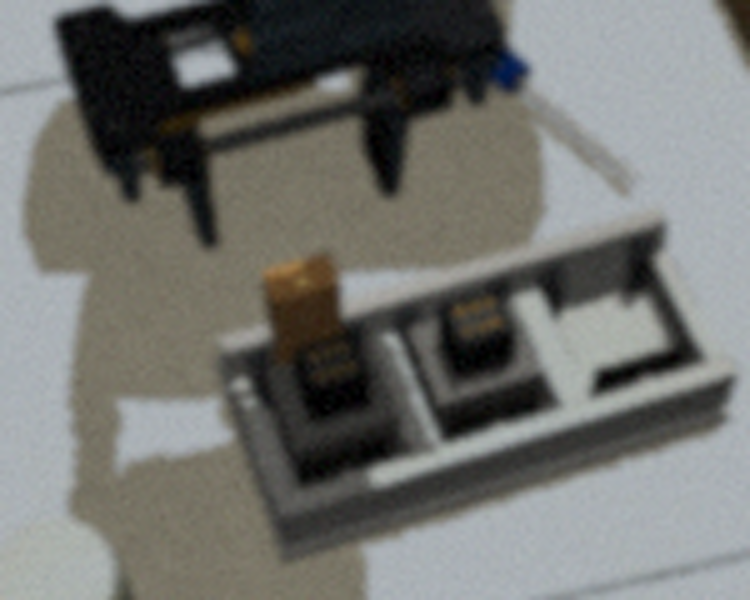

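```bash
python3 -m crank '[[-4.3,-12.3,0.6,0.03,-1],[-4.3,-12.3,0.6,0.03,-1],[-4.3,-12.3,0.6,0.03,-1],[-4.3,-12.3,0.6,0.03,-1],[-4.3,-12.3,0.6,0.03,-1],[-4.3,-12.3,0.6,0.03,-1],[-4.3,-12.3,0.6,0.03,-1],[-4.3,-12.3,0.6,0.03,-1],[-4.3,-12.3,0.6,0.03,-1],[-4.3,-12.3,0.6,0.03,-1]]'
python3 - <<'E'
from h import *
go(.4244,.2885,.0725,3.4)
f=grab('scene','s10');g=grab('top','t10');fs={'S':f,'T':g}
rect(fs,.405,.447,.26,.325,.085,.105,'w')
rect(fs,.58,.66,-.12,-.01,.08,.095,'h3');rect(fs,.58,.66,-.02,.06,.08,.095,'h2')
E
```

```text
time: 23.65
ee_pos: [0.4231, 0.2876, 0.1698]
tool_rot: [[0.998, 0.061, 0.013], [0.061, -0.998, -0.001], [0.013, 0.002, -1.0]]
ft_force: [1.3, 0.3, -0.6]
finger_gap: 0.0912
units 0.00 -0.04 3.25 turn 0.002 dist mm 97
w S 99 yaw 1.5 c 0.4246 0.2878 size 22.4 35.7 z med 0.0955
w T 14 yaw 3.0 c 0.4225 0.2970 size 14.4 20.5 z med 0.0934
h3 S 196 yaw 10.5 c 0.6136 -0.0650 size 48.3 35.2 z med 0.0883
h3 T 85 yaw 9.0 c 0.6108 -0.0624 size 58.9 32.8 z med 0.0873
h2 S 147 yaw 6.0 c 0.6148 0.0179 size 29.7 34.3 z med 0.0881
h2 T 84 yaw 8.5 c 0.6166 0.0199 size 30.3 32.8 z med 0.0880
```

```bash
python3 -m crank '[[0,0,0.8,0,-1],[0,0,1.8,0,-1],[0,0,2.8,0,-1],[0,0,3.22,0,-1],[0,0,3.22,0,1],[0,0,3.22,0,1],[0,0,3.22,0,1],[0,0,3.22,0,1],[0,0,3.22,0,1],[0,0,3.22,0,1]]'
python3 -m crank '[[0,0,0,0,1],[0,0,0,0,1],[0,0,0,0,1],[0,0,0,0,1],[0,0,0,0,1],[0,0,0,0,1],[0,0,-1,0,1],[0,0,-2.3,0,1],[0,0,-3.6,0,1],[0,0,-4.5,0,1]]'
python3 - <<'E'
from h import *
go(.5775,.0150,.205,5)
E
```

```text
time: 24.75
ee_pos: [0.4255, 0.2864, 0.074]
tool_rot: [[0.998, 0.058, 0.014], [0.058, -0.998, -0.001], [0.014, 0.002, -1.0]]
ft_force: [-1.0, 0.0, -0.6]
finger_gap: 0.0461
time: 25.75
ee_pos: [0.4239, 0.2867, 0.2113]
tool_rot: [[0.998, 0.058, 0.015], [0.058, -0.998, 0.0], [0.015, 0.001, -1.0]]
ft_force: [-0.1, -0.1, -0.6]
finger_gap: 0.0365
units 4.58 9.34 0.29 turn -0.029 dist mm 312
```

```bash
python3 -m crank '[[4.55,9.35,0.28,-0.03,1],[4.55,9.35,0.28,-0.03,1],[4.55,9.35,0.28,-0.03,1],[4.55,9.35,0.28,-0.03,1],[4.55,9.35,0.28,-0.03,1],[4.55,9.35,0.28,-0.03,1],[4.55,9.35,0.28,-0.03,1],[4.55,9.35,0.28,-0.03,1],[4.55,9.35,0.28,-0.03,1],[4.55,9.35,0.28,-0.03,1]]'
python3 - <<'E'
from h import *
f=grab('scene','s11'); wdg(f,0,.135,.2); print(env.sense()['ee_pos'])
E
```

```text
time: 26.75
ee_pos: [0.5759, 0.0158, 0.2052]
tool_rot: [[0.996, 0.089, 0.015], [0.089, -0.996, 0.0], [0.015, 0.001, -1.0]]
ft_force: [0.4, 0.4, -0.1]
finger_gap: 0.0364
z 0.147 n 39 xface -0.0241 slope 0.003 y -0.0146..0.0192
z 0.159 n 46 xface -0.0244 slope -0.013 y -0.0152..0.0193
z 0.171 n 47 xface -0.0247 slope -0.004 y -0.0159..0.0190
z 0.183 n 41 xface -0.0249 slope -0.001 y -0.0157..0.0182
z 0.195 n 42 xface -0.0250 slope 0.020 y -0.0215..0.0215
[0.57604099 0.01585567 0.20531196]
```

```bash
python3 -m crank '[[0.06,0.05,0.5,0,1],[0.06,0.05,1,0,1],[0.06,0.05,1.5,0,1],[0.06,0.05,2,0,1],[0.06,0.05,2.4,0,1],[0.06,0.05,2.7,0,1],[0.06,0.05,2.9,0,1],[0.06,0.05,3.05,0,1],[0.06,0.05,3.15,0,1],[0.06,0.05,3.2,0,1]]'
python3 -m crank '[[0,0,0.05,0,1],[0,0,0.1,0,1],[0,0,0.15,0,1],[0,0,0.2,0,1],[0,0,0.22,0,1],[0,0,0.22,0,1],[0,0,0.22,0,1],[0,0,0.22,0,1],[0,0,0.22,0,1],[0,0,0.22,0,1]]'
```

```text
time: 27.8
ee_pos: [0.5795, 0.0145, 0.1093]
tool_rot: [[0.996, 0.09, 0.015], [0.09, -0.996, 0.0], [0.015, 0.001, -1.0]]
ft_force: [0.7, -0.7, -0.8]
finger_gap: 0.0362
time: 28.8
ee_pos: [0.5796, 0.0145, 0.1028]
tool_rot: [[0.996, 0.09, 0.015], [0.09, -0.996, 0.0], [0.015, 0.001, -1.0]]
ft_force: [0.1, -0.4, -0.4]
finger_gap: 0.0362
```

```bash
python3 -m crank '[[0,0,0.03,0,1],[0,0,0.06,0,1],[0,0,0.09,0,1],[0,0,0.1,0,1],[0,0,0.1,0,1],[0,0,0.1,0,1],[0,0,0.1,0,1],[0,0,0.1,0,1],[0,0,0.1,0,1],[0,0,0.1,0,1]]'
python3 - <<'E'
from h import *
f=grab('scene','s12');u,v=proj(f,(.60,-.03,.10)).astype(int)
crop(f,u-75,v-60,u+75,v+60,'s12c',5); wdg(f,0,.09,.13)
E
```

```text
time: 29.8
ee_pos: [0.5798, 0.0145, 0.0998]
tool_rot: [[0.996, 0.09, 0.016], [0.09, -0.996, 0.0], [0.015, 0.001, -1.0]]
ft_force: [0.8, 0.1, 3.5]
finger_gap: 0.0365
z 0.090 n 38 xface 0.0011 slope 0.220 y -0.0083..0.0154
z 0.102 n 56 xface -0.0118 slope -0.018 y -0.0288..0.0234
z 0.114 n 113 xface -0.0127 slope 0.002 y -0.0304..0.0256
z 0.126 n 36 xface -0.0133 slope -0.006 y -0.0317..0.0273
```

View pics/s12c.png

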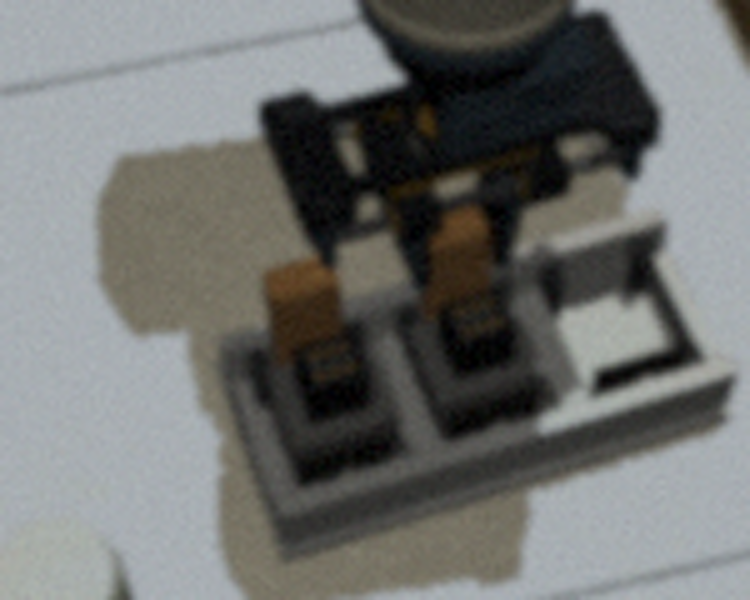

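```bash
python3 -m crank '[[0,0,0,0,-0.3],[0,0,0,0,-0.3],[0,0,0,0,-0.3],[0,0,0,0,-0.3],[0,0,0,0,-0.3],[0,0,-0.4,0,-0.3],[0,0,-1.2,0,-0.3],[0,0,-2.5,0,-0.5],[0,0,-3.8,0,-1],[0,0,-4,0,-1]]'
python3 - <<'E'
from h import *
go(.603,.347,.215,73)
f=grab('scene','s13'); 
wdg(f,0,.09,.13)
X,Y,Z=dk(f,DS);o=f['depth']>0
for b in(0,-.085):
    m=o&(Z>.105)&(Z<.14)&(abs(X+.03)<.02)&(abs(Y-b)<.025); print(b,'top',np.percentile(Z[m],90),'x',np.percentile(X[m],[2,98]),'y',np.percentile(Y[m],[2,98]))
    m=o&(abs(Z-.087)<.005)&(abs(X-.005)<.03)&(abs(Y-b)<.025); print('shell',np.percentile(X[m],[2,98]),np.percentile(Y[m],[2,98]))
E
```

```text
time: 30.85
ee_pos: [0.58, 0.0144, 0.2253]
tool_rot: [[0.996, 0.09, 0.023], [0.09, -0.996, -0.0], [0.023, 0.002, -1.0]]
ft_force: [1.1, -0.5, -1.4]
finger_gap: 0.0809
units 1.75 -10.97 0.35 turn -1.184 dist mm 334
z 0.090 n 48 xface -0.0006 slope 0.096 y -0.0153..0.0114
z 0.102 n 39 xface -0.0205 slope 0.004 y -0.0179..0.0175
z 0.114 n 111 xface -0.0212 slope -0.014 y -0.0183..0.0181
0 top 0.121560416618078 x [-0.03991238 -0.01901758] y [-0.01813632  0.01744329]
shell [-0.02090136  0.02020039] [-0.01723124  0.01593837]
-0.085 top 0.12104336772612981 x [-0.03979621 -0.01902501] y [-0.10197279 -0.06682261]
shell [-0.0212616   0.02062063] [-0.09930205 -0.06446546]
```

```bash
python3 -m crank '[[1.75,-10.97,0.3,-1.184,-1],[1.75,-10.97,0.3,-1.184,-1],[1.75,-10.97,0.3,-1.184,-1],[1.75,-10.97,0.3,-1.184,-1],[1.75,-10.97,0.3,-1.184,-1],[1.75,-10.97,0.3,-1.184,-1],[1.75,-10.97,0.3,-1.184,-1],[1.75,-10.97,0.3,-1.184,-1],[1.75,-10.97,0.3,-1.184,-1],[1.75,-10.97,0.3,-1.184,-1]]'
python3 - <<'E'
from h import *
go(.603,.347,.130,73)
f=grab('scene','s14');u,v=proj(f,(.603,.347,.17)).astype(int); print(u,v)
crop(f,u-70,v-60,min(u+70,512),v+60,'s14c',5)
rect({'S':f},.56,.66,.30,.40,.155,.18,'bar top')
E
```

```text
time: 31.9
ee_pos: [0.602, 0.3463, 0.2147]
tool_rot: [[0.297, 0.955, 0.02], [0.955, -0.297, -0.001], [0.005, 0.02, -1.0]]
ft_force: [0.5, -0.2, -0.5]
finger_gap: 0.0912
units 0.02 -0.03 2.82 turn -0.005 dist mm 85
411 153
bar top S 78 yaw -21.5 c 0.6022 0.3458 size 25.0 19.4 z med 0.1677
```

View pics/s14c.png

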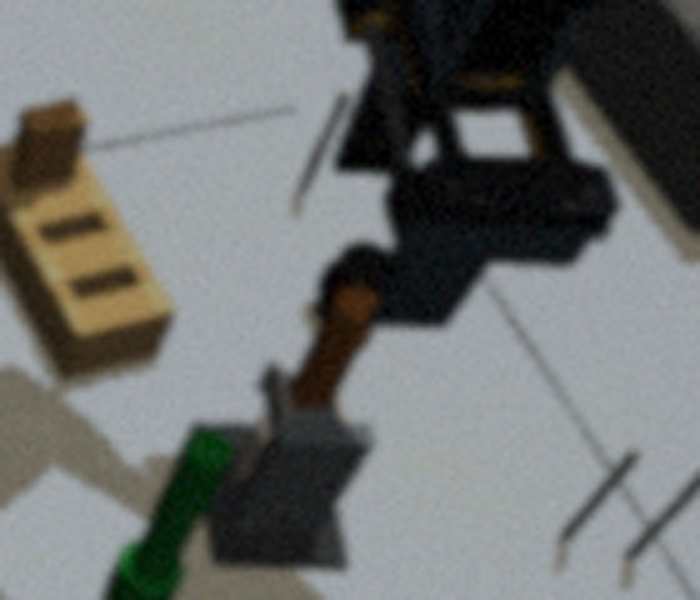

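The gripper is above the bar (top at 350,300 in the crop), and the green decoy is separate. I'll descend and grip.

```bash
python3 -m crank '[[0.02,-0.03,0.8,0,-1],[0.02,-0.03,1.8,0,-1],[0.02,-0.03,2.8,0,-1],[0.02,-0.03,2.8,0,-1],[0.02,-0.03,2.8,0,1],[0.02,-0.03,2.8,0,1],[0.02,-0.03,2.8,0,1],[0.02,-0.03,2.8,0,1],[0.02,-0.03,2.8,0,1],[0.02,-0.03,2.8,0,1]]'
python3 -m crank '[[0,0,0,0,1],[0,0,0,0,1],[0,0,0,0,1],[0,0,0,0,1],[0,0,0,0,1],[0,0,0,0,1],[0,0,0,0,1],[0,0,0,0,1],[0,0,0,0,1],[0,0,0,0,1]]'
```

```text
time: 32.95
ee_pos: [0.6033, 0.3469, 0.1312]
tool_rot: [[0.297, 0.955, 0.021], [0.955, -0.297, -0.001], [0.006, 0.02, -1.0]]
ft_force: [0.1, 0.2, -0.2]
finger_gap: 0.0463
time: 33.95
ee_pos: [0.6024, 0.3472, 0.1311]
tool_rot: [[0.297, 0.955, 0.019], [0.955, -0.297, -0.001], [0.005, 0.019, -1.0]]
ft_force: [-4.0, 1.6, 4.1]
finger_gap: 0.0239
```

```bash
python3 -m crank '[[0,-0.2,-0.1,0,1],[0,-0.4,-0.1,0,1],[0,-0.7,-0.1,0,1],[0,-1,-0.1,0,1],[0,-1.3,-0.1,0,1],[0,-1.7,-0.1,0,1],[0,-2.1,-0.1,0,1],[0,-2.5,-0.1,0,1],[0,-2.7,-0.1,0,1],[0,-2.7,-0.1,0,1]]'
python3 - <<'E'
from h import *
f=grab('scene','s15');u,v=proj(f,(.57,.347,.12)).astype(int); print(u,v)
crop(f,u-70,v-60,min(u+70,512),v+60,'s15c',5); print(env.sense()['ft_force'])
E
```

```text
time: 34.95
ee_pos: [0.5241, 0.3716, 0.1327]
tool_rot: [[0.296, 0.955, 0.019], [0.955, -0.296, -0.001], [0.005, 0.018, -1.0]]
ft_force: [0.8, -0.1, -1.6]
finger_gap: 0.0234
399 155
[ 0.19751757 -0.80458839 -2.01645103]
```

View pics/s15c.png

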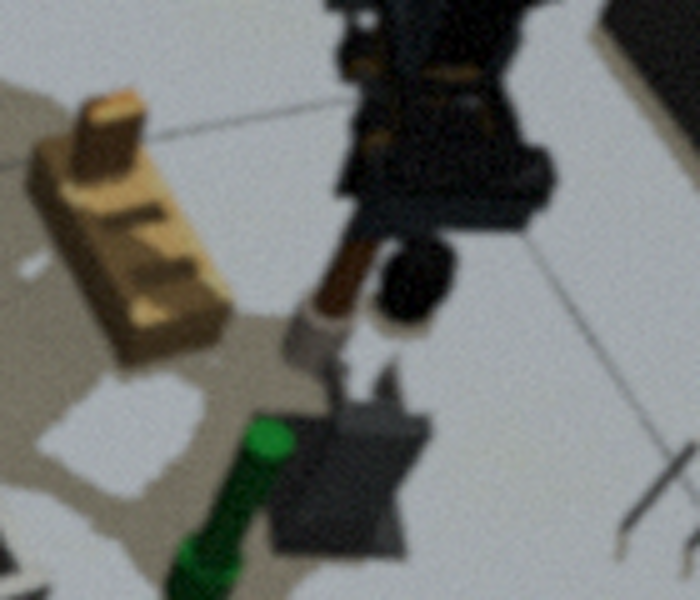

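```bash
python3 -m crank '[[0,0,-0.8,0,1],[0,0,-1.9,0,1],[0,0,-3.2,0,1],[0,0,-4.5,0,1],[0,0,-5.2,0,1],[0,0,-5.2,0,1],[0,0,-5.2,0,1],[0,0,-5.2,0,1],[0,0,-5.2,0,1],[0,0,-5.2,0,1]]'
python3 - <<'E'
from h import *
for b in(-.0844,-.0003):
    D=DS-.0294*AX+b*AY; print(D); go(D[0],D[1],.29,73)
E
```

```text
time: 36.0
ee_pos: [0.5216, 0.3713, 0.2877]
tool_rot: [[0.297, 0.955, 0.018], [0.955, -0.297, -0.001], [0.004, 0.018, -1.0]]
ft_force: [0.1, 0.9, -1.9]
finger_gap: 0.0236
[ 0.58719303 -0.06900896]
units -13.37 6.44 -0.02 turn -0.004 dist mm 445
[0.57986323 0.01477101]
units -10.77 5.38 -0.03 turn -0.004 dist mm 361
```

```bash
python3 -m crank '[[-10.8,5.4,0,0,1],[-10.8,5.4,0,0,1],[-10.8,5.4,0,0,1],[-10.8,5.4,0,0,1],[-10.8,5.4,0,0,1],[-10.8,5.4,0,0,1],[-10.8,5.4,0,0,1],[-10.8,5.4,0,0,1],[-10.8,5.4,0,0,1],[-10.8,5.4,0,0,1]]'
python3 - <<'E'
from h import *
f=grab('scene','s16');u,v=proj(f,(.58,.015,.17)).astype(int); print(u,v)
crop(f,u-70,v-60,min(u+70,512),v+60,'s16c',5); print(env.sense()['ee_pos'])
X,Y,Z=dk(f,DS);o=f['depth']>0
for z in np.arange(.15,.24,.01):
    m=o&(abs(Z-z)<.005)&(abs(X+.03)<.06)&(abs(Y)<.06)
    if m.sum()>3:print('%.3f'%z,m.sum(),np.percentile(X[m],[2,98]).round(4),np.percentile(Y[m],[3,97]).round(4))
m=o&(Z>.13)&(Z<.21)&(abs(X+.03)<.04)&(abs(Y)<.04);print('zmin',np.percentile(Z[m],[1,3,10]))
E
```

```text
time: 37.0
ee_pos: [0.58, 0.0144, 0.2889]
tool_rot: [[0.297, 0.955, 0.018], [0.955, -0.297, -0.001], [0.004, 0.017, -1.0]]
ft_force: [0.6, 0.2, -2.6]
finger_gap: 0.0235
283 172
[0.57991979 0.01489301 0.28899471]
0.170 25 [-0.0238 -0.0076] [-0.0171  0.0111]
0.180 32 [-0.025  -0.0079] [-0.0176  0.0154]
0.190 39 [-0.0269 -0.0079] [-0.0175  0.0139]
0.200 33 [-0.0266 -0.0086] [-0.0176  0.01  ]
0.210 90 [-0.04   -0.0084] [-0.0168  0.0152]
0.220 24 [-0.0245 -0.0151] [-0.0115  0.0091]
0.230 28 [-0.0253 -0.0153] [-0.0114  0.0085]
zmin [0.16730129 0.1684257  0.17289272]
```

View pics/s16c.png

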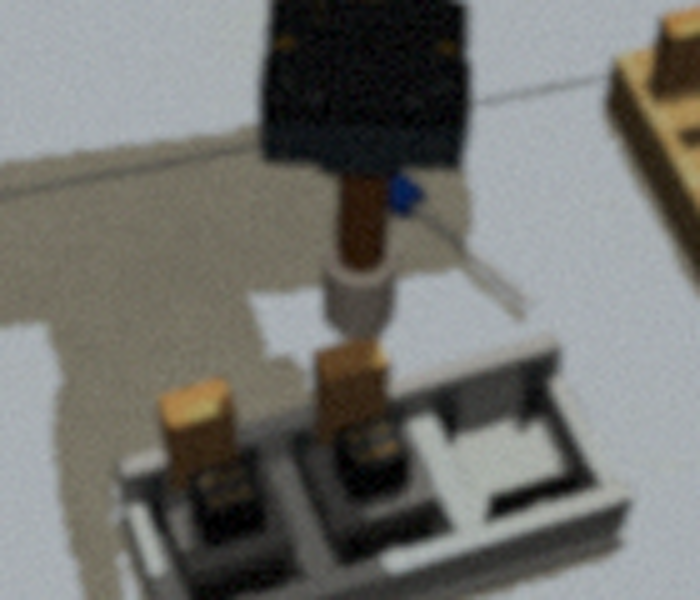

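```bash
python3 -m crank '[[-0.04,-0.12,0.3,0,1],[-0.04,-0.12,0.6,0,1],[-0.04,-0.12,0.9,0,1],[-0.04,-0.12,1.2,0,1],[-0.04,-0.12,1.4,0,1],[-0.04,-0.12,1.5,0,1],[-0.04,-0.12,1.6,0,1],[-0.04,-0.12,1.7,0,1],[-0.04,-0.12,1.8,0,1],[-0.04,-0.12,1.8,0,1]]'
python3 - <<'E'
from h import *
f=grab('scene','s17');u,v=proj(f,(.58,.015,.13)).astype(int)
crop(f,u-70,v-60,min(u+70,512),v+60,'s17c',5); print(env.sense()['ee_pos'],env.sense()['ft_force'])
X,Y,Z=dk(f,DS);o=f['depth']>0
m=o&(abs(Z-.130)<.008)&(abs(X+.02)<.05)&(abs(Y)<.04);print('head',np.percentile(X[m],[2,98]).round(4),np.percentile(Y[m],[3,97]).round(4))
m=o&(abs(Z-.103)<.006)&(abs(X+.02)<.04)&(abs(Y)<.04);print('wedge',np.percentile(X[m],[2,98]).round(4),np.percentile(Y[m],[3,97]).round(4))
E
```

```text
time: 38.05
ee_pos: [0.5778, 0.0147, 0.2358]
tool_rot: [[0.296, 0.955, 0.02], [0.955, -0.296, -0.001], [0.005, 0.019, -1.0]]
ft_force: [-0.5, 0.3, 3.1]
finger_gap: 0.0235
[0.57771743 0.01472511 0.23574641] [0.1047255  0.97749262 4.18802654]
head [-0.026  -0.0101] [-0.0164  0.0123]
wedge [-0.0348 -0.0184] [-0.0185  0.0175]
```

View pics/s17c.png

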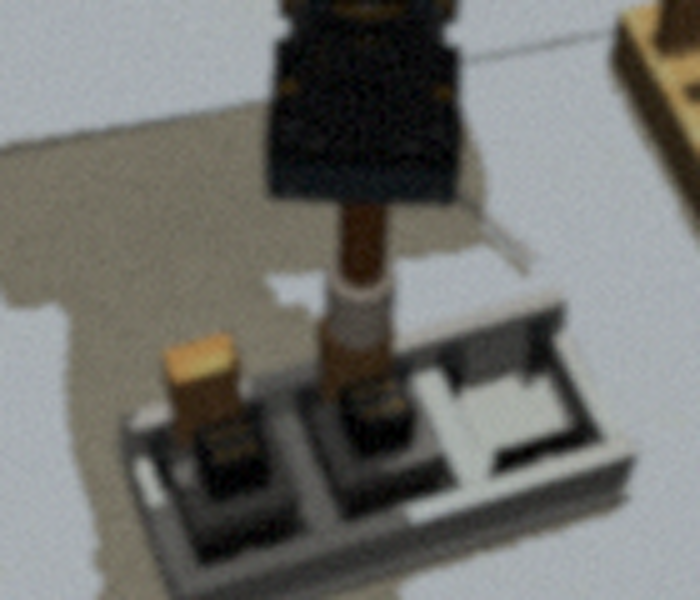

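The bar head sits on the bay 2 wedge (pixel 358,330) and is driving it. I'll keep pressing.

```bash
python3 -m crank '[[0,0,0.1,0,1],[0,0,0.2,0,1],[0,0,0.3,0,1],[0,0,0.4,0,1],[0,0,0.5,0,1],[0,0,0.55,0,1],[0,0,0.6,0,1],[0,0,0.65,0,1],[0,0,0.7,0,1],[0,0,0.7,0,1]]'
```

```text
time: 39.1
ee_pos: [0.5808, 0.0145, 0.218]
tool_rot: [[0.296, 0.955, 0.027], [0.955, -0.296, -0.001], [0.007, 0.026, -1.0]]
ft_force: [-0.8, 0.9, 31.1]
finger_gap: 0.0234
```

```bash
python3 -m crank '[[0,0,-0.3,0,1],[0,0,-0.8,0,1],[0,0,-1.6,0,1],[0,0,-2.4,0,1],[0,0,-2.4,0,1],[0,0,-2.4,0,1],[0,0,-2.4,0,1],[0,0,-2.4,0,1],[0,0,-2.4,0,1],[0,0,-2.4,0,1]]'
cat >> h.py <<'E'
def lock(f,b):
    X,Y,Z=dk(f,DS);o=f['depth']>0
    m=o&(Z>.09)&(Z<.14)&(X>-.045)&(X<-.015)&(abs(Y-b)<.022)
    if m.sum(): print(b,'wedge top',np.percentile(Z[m],[50,90]).round(4),'x',np.percentile(X[m],[2,98]).round(4),'y',np.percentile(Y[m],[2,98]).round(4))
    m=o&(abs(Z-.087)<.004)&(abs(X-.009)<.023)&(abs(Y-b)<.025);print(' shell',m.sum(),'x',np.percentile(X[m],[2,98]).round(4),'y',np.percentile(Y[m],[2,98]).round(4),'z',np.median(Z[m]))
    m=o&(Z>.058)&(Z<.08)&(X>.005)&(X<.035)&(abs(Y-b)<.013);print(' shell front',m.sum(),np.median(X[m]))
    m=o&(Z>.028)&(Z<.053)&(X>.026)&(X<.042)&(abs(Y-b)<.026);print(' block front',m.sum(),np.median(X[m]) if m.sum() else '')
E
python3 - <<'E'
from h import *
f=grab('scene','s18');u,v=proj(f,(.60,-.02,.12)).astype(int)
crop(f,u-70,v-60,min(u+70,512),v+60,'s18c',5); print(env.sense()['ee_pos'])
print('before');[lock(load('s13'),b) for b in(0,-.085)];print('after')
for b in(0,-.085): lock(f,b)
X,Y,Z=dk(f,DS);o=f['depth']>0
m=o&(Z>.12)&(Z<.21)&(abs(X+.03)<.04)&(abs(Y)<.04);print('bar zmin',np.percentile(Z[m],[1,3,10]))
for z in (.19,.2,.24):
    m=o&(abs(Z-z)<.005)&(abs(X+.03)<.06)&(abs(Y)<.06)
    if m.sum()>3:print('%.3f'%z,m.sum(),np.percentile(X[m],[2,98]).round(4),np.percentile(Y[m],[3,97]).round(4))
E
```

```text
time: 40.1
ee_pos: [0.5787, 0.0146, 0.2895]
tool_rot: [[0.296, 0.955, 0.026], [0.955, -0.296, -0.001], [0.007, 0.025, -1.0]]
ft_force: [0.1, 0.5, -2.0]
finger_gap: 0.0233
[0.57880639 0.01460741 0.28968962]
before
0 wedge top [0.1183 0.1215] x [-0.0398 -0.0191] y [-0.0181  0.0172]
 shell 134 x [-0.0092  0.0202] y [-0.0169  0.0157] z 0.08850322389213339
 shell front 38 0.019660422264106723
 block front 133 0.0373698787980439
-0.085 wedge top [0.1179 0.1209] x [-0.0395 -0.0186] y [-0.102  -0.0669]
 shell 136 x [-0.0087  0.0206] y [-0.0971 -0.0642] z 0.0878687295839789
 shell front 43 0.019832995989454975
 block front 133 0.03725339901518101
after
0 wedge top [0.0956 0.0975] x [-0.0367 -0.0154] y [-0.0189  0.0159]
 shell 135 x [-0.0051  0.0242] y [-0.0169  0.016 ] z 0.08821087776051942
 shell front 41 0.023880012946169364
 block front 76 0.03446833606661595
-0.085 wedge top [0.1181 0.1213] x [-0.0402 -0.0188] y [-0.1021 -0.0669]
 shell 140 x [-0.0082  0.0204] y [-0.0972 -0.0647] z 0.08821707272882924
 shell front 45 0.01982031209798494
 block front 126 0.03737201491482384
bar zmin [0.16932631 0.17047036 0.17457708]
0.190 33 [-0.024  -0.0084] [-0.0169  0.0141]
0.200 40 [-0.0287 -0.0089] [-0.017   0.0104]
0.240 27 [-0.0274 -0.0158] [-0.0112  0.0081]
```

View pics/s18c.png

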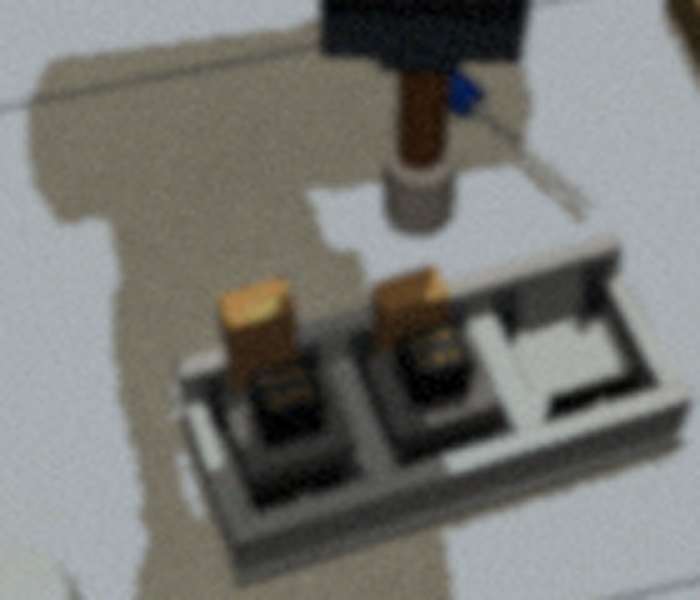

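```bash
python3 -m crank '[[-2.65,0.93,0,0,1],[-2.65,0.93,0,0,1],[-2.65,0.93,0,0,1],[-2.65,0.93,0,0,1],[-2.65,0.93,0,0,1],[-2.65,0.93,0,0,1],[-2.65,0.93,0,0,1],[-2.65,0.93,0,0,1],[-2.65,0.93,0,0,1],[-2.65,0.93,0,0,1]]'
python3 -m crank '[[0,0,0.3,0,1],[0,0,0.6,0,1],[0,0,0.9,0,1],[0,0,1.2,0,1],[0,0,1.4,0,1],[0,0,1.5,0,1],[0,0,1.6,0,1],[0,0,1.7,0,1],[0,0,1.8,0,1],[0,0,1.8,0,1]]'
python3 - <<'E'
from h import *
f=grab('scene','s19');u,v=proj(f,(.60,-.05,.12)).astype(int)
crop(f,u-70,v-60,min(u+70,512),v+60,'s19c',5); print(env.sense()['ee_pos'],env.sense()['ft_force'])
X,Y,Z=dk(f,DS);o=f['depth']>0;Y=Y+.085
m=o&(abs(Z-.130)<.008)&(abs(X+.02)<.05)&(abs(Y)<.04);print('head',np.percentile(X[m],[2,98]).round(4),np.percentile(Y[m],[3,97]).round(4))
E
```

```text
time: 41.15
ee_pos: [0.5819, -0.0694, 0.2899]
tool_rot: [[0.296, 0.955, 0.026], [0.955, -0.296, -0.001], [0.007, 0.026, -1.0]]
ft_force: [0.1, -0.3, -1.6]
finger_gap: 0.0234
time: 42.15
ee_pos: [0.5841, -0.0697, 0.2368]
tool_rot: [[0.296, 0.955, 0.029], [0.955, -0.296, -0.002], [0.007, 0.028, -1.0]]
ft_force: [-0.2, -0.9, 3.0]
finger_gap: 0.0235
[ 0.58400939 -0.06970433  0.236747  ] [-0.41254781  0.08940025  4.87736793]
head [-0.0254 -0.0093] [-0.0146  0.0188]
```

View pics/s19c.png

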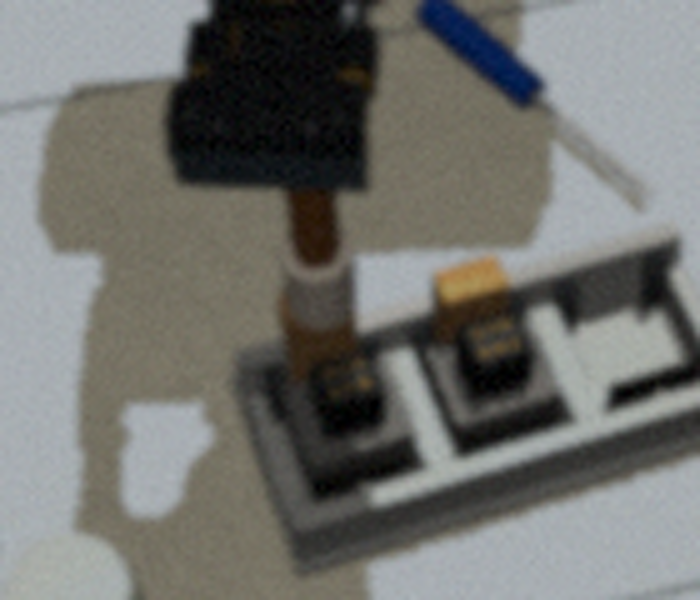

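```bash
python3 -m crank '[[0,0,0.1,0,1],[0,0,0.2,0,1],[0,0,0.3,0,1],[0,0,0.4,0,1],[0,0,0.5,0,1],[0,0,0.6,0,1],[0,0,0.65,0,1],[0,0,0.7,0,1],[0,0,0.75,0,1],[0,0,0.75,0,1]]'
python3 -m crank '[[0,0,-0.3,0,1],[0,0,-0.8,0,1],[0,0,-1.6,0,1],[0,0,-2.4,0,1],[0,0,-2.4,0,1],[0,0,-2.4,0,1],[0,0,-2.4,0,1],[0,0,-2.4,0,1],[0,0,-2.4,0,1],[0,0,-2.4,0,1]]'
python3 - <<'E'
from h import *
f=grab('scene','s20');u,v=proj(f,(.60,-.05,.12)).astype(int)
crop(f,u-70,v-60,min(u+70,512),v+60,'s20c',5)
for b in(0,-.085): lock(f,b)
go(.5978,-.3200,.285,73)
E
```

```text
time: 43.2
ee_pos: [0.5875, -0.0703, 0.218]
tool_rot: [[0.296, 0.955, 0.036], [0.955, -0.296, -0.003], [0.007, 0.036, -0.999]]
ft_force: [-1.8, 0.7, 35.8]
finger_gap: 0.0235
time: 44.2
ee_pos: [0.5847, -0.07, 0.2895]
tool_rot: [[0.296, 0.955, 0.036], [0.955, -0.296, -0.003], [0.007, 0.035, -0.999]]
ft_force: [0.2, 0.2, -2.2]
finger_gap: 0.0235
0 wedge top [0.0956 0.0972] x [-0.0354 -0.0155] y [-0.019   0.0158]
 shell 135 x [-0.0054  0.0245] y [-0.017   0.0159] z 0.0885550108198136
 shell front 36 0.023701028356266945
 block front 75 0.034617722525370105
-0.085 wedge top [0.0953 0.0978] x [-0.0367 -0.0156] y [-0.1026 -0.0681]
 shell 138 x [-0.0046  0.0246] y [-0.0973 -0.0649] z 0.0881418639573394
 shell front 45 0.02389534443847029
 block front 73 0.03421995535965711
units -7.83 2.87 0.20 turn -0.003 dist mm 250
```

View pics/s20c.png

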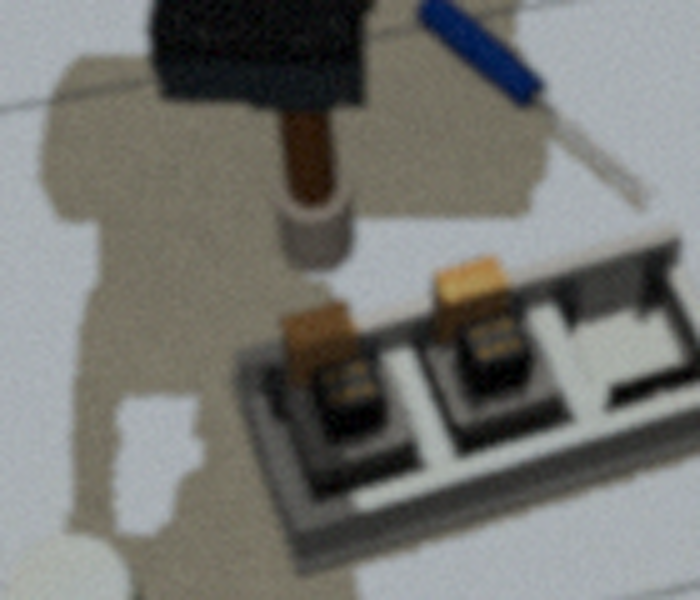

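Both wedges are home: tops at z = 0.0955 and both holders pushed about 4 mm into their pads. Next the bar goes to the caddy.

```bash
python3 -m crank '[[-7.85,2.85,0.1,0,1],[-7.85,2.85,0.1,0,1],[-7.85,2.85,0.1,0,1],[-7.85,2.85,0.1,0,1],[-7.85,2.85,0.1,0,1],[-7.85,2.85,0.1,0,1],[-7.85,2.85,0.1,0,1],[-7.85,2.85,0.1,0,1],[-7.85,2.85,0.1,0,1],[-7.85,2.85,0.1,0,1]]'
python3 - <<'E'
from h import *
f=grab('scene','s21');u,v=proj(f,(.597,-.32,.15)).astype(int)
crop(f,max(u-70,0),v-60,u+70,v+60,'s21c',5)
W=cloud(f);o=f['depth']>0
for z in(.175,.19,.2):
    m=o&(abs(W[...,2]-z)<.006)&(abs(W[...,0]-.6)<.05)&(abs(W[...,1]+.32)<.05);P=W[m];print(z,np.percentile(P[:,0],[2,98]),np.percentile(P[:,1],[2,98]))
go(.5971,-.3207,.128,73)
E
```

```text
time: 45.25
ee_pos: [0.5971, -0.3191, 0.2882]
tool_rot: [[0.294, 0.955, 0.036], [0.956, -0.294, -0.003], [0.007, 0.035, -0.999]]
ft_force: [0.0, 0.3, -2.3]
finger_gap: 0.0233
0.175 [0.60176421 0.62193437] [-0.32877552 -0.29766   ]
0.19 [0.59954291 0.62128083] [-0.32923604 -0.29816022]
0.2 [0.603688   0.62124876] [-0.3298104  -0.29809738]
units -0.08 -0.17 5.33 turn -0.002 dist mm 160
```

View pics/s21c.png

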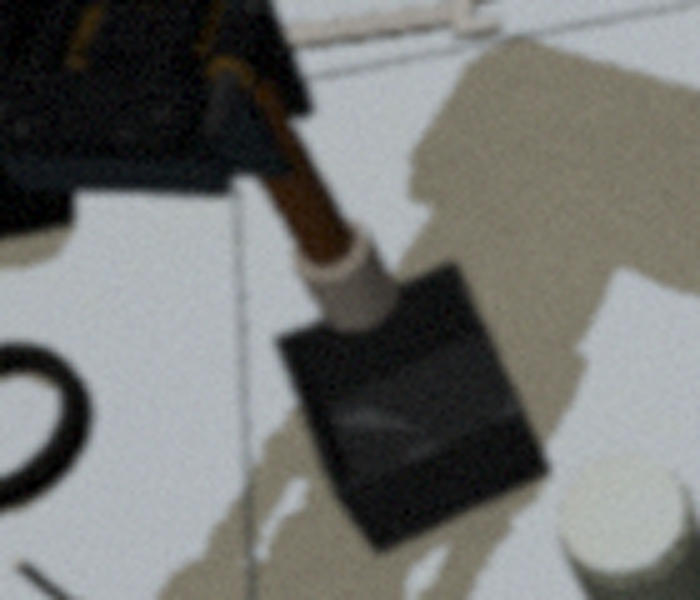

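```bash
python3 -m crank '[[-0.33,-0.1,0,0,1],[-0.33,-0.1,0.8,0,1],[-0.33,-0.1,1.6,0,1],[-0.33,-0.15,2.4,0,1],[-0.33,-0.2,3.2,0,1],[-0.33,-0.28,3.9,0,1],[-0.33,-0.28,4.5,0,1],[-0.33,-0.28,4.9,0,1],[-0.33,-0.28,5.1,0,1],[-0.33,-0.28,5.2,0,1]]'
python3 -m crank '[[0,0,0.06,0,1],[0,0,0.12,0,1],[0,0,0.15,0,1],[0,0,0.18,0,1],[0,0,0.18,0,1],[0,0,0.18,0,1],[0,0,0.18,0,1],[0,0,0.18,0,1],[0,0,0.18,0,1],[0,0,0.18,0,1]]'
```

```text
time: 46.3
ee_pos: [0.5917, -0.3271, 0.1318]
tool_rot: [[0.295, 0.955, 0.036], [0.956, -0.295, -0.003], [0.007, 0.036, -0.999]]
ft_force: [0.2, 0.7, -2.9]
finger_gap: 0.0235
time: 47.3
ee_pos: [0.5929, -0.3277, 0.1286]
tool_rot: [[0.295, 0.955, 0.039], [0.956, -0.295, -0.005], [0.006, 0.039, -0.999]]
ft_force: [-2.2, 1.8, 16.6]
finger_gap: 0.0232
```

```bash
python3 -m crank '[[0,0,-0.06,0,1],[0,0,-0.06,0,1],[0,0,-0.06,0,-1],[0,0,-0.06,0,-1],[0,0,-0.06,0,-1],[0,0,-0.06,0,-1],[0,0,-0.06,0,-1],[0,0,-0.06,0,-1],[0,0,-0.06,0,-1],[0,0,-0.06,0,-1]]'
python3 -m crank '[[0,0,-0.5,0,-1],[0,0,-1.2,0,-1],[0,0,-2,0,-1],[0,0,-3,0,-1],[0,0,-4,0,-1],[0,0,-4.2,0,-1],[0,0,-4.2,0,-1],[0,0,-4.2,0,-1],[0,0,-4.2,0,-1],[0,0,-4.2,0,-1]]'
python3 - <<'E'
from h import *
f=grab('scene','s22');cv2.imwrite('pics/s22b.png',cv2.resize(f['color'],(800,600)))
for b in(0,-.085): lock(f,b)
W=cloud(f);o=f['depth']>0
for z in(.10,.13,.16):
    m=o&(abs(W[...,2]-z)<.008)&(abs(W[...,0]-.6)<.06)&(abs(W[...,1]+.32)<.06);P=W[m];print(z,m.sum(),np.percentile(P[:,0],[2,98]),np.percentile(P[:,1],[2,98]))
m=o&(W[...,2]>.12)&(W[...,2]<.18)&(abs(W[...,0]-.6)<.06)&(abs(W[...,1]+.32)<.06);print('bar top',np.percentile(W[m][:,2],[90,99]))
E
```

```text
time: 48.3
ee_pos: [0.5929, -0.3277, 0.1305]
tool_rot: [[0.294, 0.955, 0.039], [0.956, -0.294, -0.005], [0.006, 0.039, -0.999]]
ft_force: [0.2, -0.1, 0.0]
finger_gap: 0.0843
time: 49.3
ee_pos: [0.5876, -0.3267, 0.2553]
tool_rot: [[0.294, 0.955, 0.037], [0.956, -0.295, -0.004], [0.007, 0.037, -0.999]]
ft_force: [-0.2, -0.5, -0.1]
finger_gap: 0.0911
0 wedge top [0.0956 0.0975] x [-0.0358 -0.0159] y [-0.0185  0.0158]
 shell 136 x [-0.0059  0.0249] y [-0.0168  0.0163] z 0.08794023829572578
 shell front 37 0.0235111383678509
 block front 72 0.03418523272813588
-0.085 wedge top [0.0956 0.0977] x [-0.0364 -0.0154] y [-0.1022 -0.0683]
 shell 142 x [-0.0049  0.0251] y [-0.0971 -0.0648] z 0.08817093024544836
 shell front 45 0.02387312133726723
 block front 72 0.03409003165044655
0.1 36 [0.60113421 0.61293957] [-0.33263259 -0.31292488]
0.13 40 [0.59994332 0.61359353] [-0.33380913 -0.31264399]
0.16 97 [0.59150563 0.61241632] [-0.33404877 -0.31304805]
bar top [0.16639345 0.16769589]
```

View pics/s22b.png

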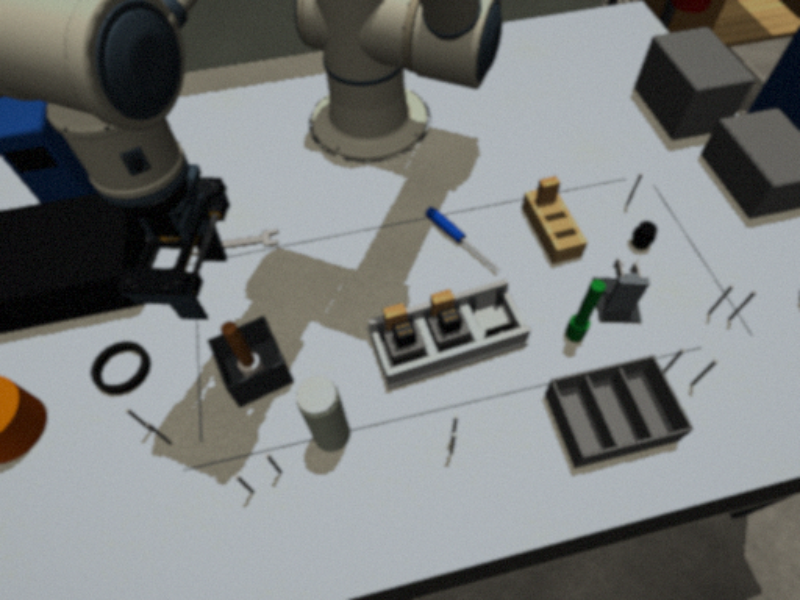

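```bash
python3 - <<'E'
from h import *
g=grab('top','t22');cv2.imwrite('pics/t22b.png',cv2.resize(g['color'],(800,600)))
E
```

```text
(no output)
```

View pics/t22b.png

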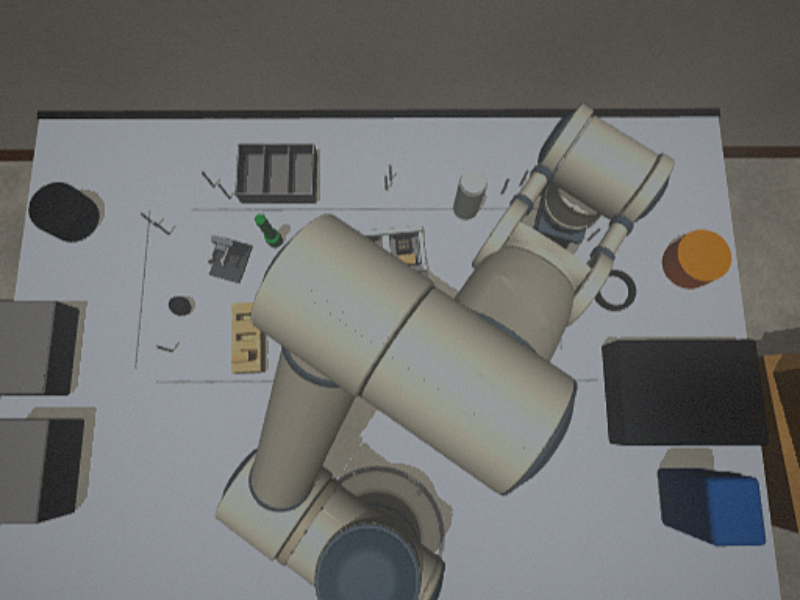

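The top view shows no third holder and the bystanders still in place (plug 180,305; tape 615,290; cleaner 470,195). I'm handing in.

```bash
python3 -c "
from station import env
print(env.finish_job())"
```

```text
the job is handed in; nothing more can be done
None
```

I locked both holders on the board into the dock with a wedge each and stood the tapping bar head down in the caddy. The job was handed in at about 49 s and no verdict is reported. I saw no third holder in either camera view.

**How it went:** I put the holders in bays 2 and 3 and set one wedge beside each. I then snapped the bar out of its clip and pressed both wedges down with the bar only. The peak wrist force I read was about 36 N.

**Last checks with the scene camera:**

| Check | Bay 2 | Bay 3 |
|---|---|---|
| Wedge top, which is 95 mm when home | 95.6 mm | 95.6 mm |
| Holder pushed into its pad | about 4 mm | about 4 mm |

- **Centring:** both holders are within about 1 mm of the bay middle in y, and their tops are at the height of a seated holder.
- **Bar:** it stands upright in the caddy with its top at z ≈ 167 mm, about 5 mm from the caddy centre.
- **Gripper:** it was open and clear of everything, about 9 cm above the bar's top.
- **Bystanders:** tape, screwdriver, plug, cleaner and spanner looked unmoved; I judged this by eye in the final pictures.

**What disagreed:** the two cameras differed by 2 to 3 mm, so I used the scene camera, which matched the arm to about 1 mm. The tool also drifted to a tilt of about 2°, which caused no trouble.

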